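# Clamp a tin whistle in its jig, to the click of the torque knob

## Robot

A 7-joint arm with a two-finger parallel gripper is mounted at the origin on the work surface. World frame = base frame: x ahead of the robot, y to its left, z up, the work surface at z = 0. Lengths are in mm, angles in rad, forces in N, time in s.
With the tool pointing down it reaches from about 400 to 875 mm from the base axis. Payload 4.4 kg.
Tool frame: the origin (TCP) lies at the very end of the fingers, on their centre line; the grasp point (between the pads) lies behind it (ctrl.hold_point_z is the z of the grasp point in the tool frame, in mm); z points along the fingers, y is the direction in which the jaws open and shut (so a half turn about z gives the same grasp; the last joint's range is limited). The gripper opens to 85 mm and grips with 20 to 120 N. Pads are 22 mm wide; open, the fingers measure 114 mm over their backs; the gripper's body (76 mm by 85 mm) begins 54 mm behind the grasp point. The pads swing forward as they close: fully open they stand 13 mm farther back than shut.
Start: joints at [-1.368, 0.628, 0.038, 1.517, -0.027, 0.996, -0.02], TCP at [172.599, 626.68, 231.313] pointing down, gripper open.
Joint ranges: [-3.06, 3.06], [-0.37, 2.12], [-1.25, 1.32], [0.18, 2.47], [-1.1, 4.24], [0.23, 1.98], [-2.94, 2.94]. Speed limits (rad/s): [2.57, 2.57, 3.14, 3.14, 3.14, 3.14, 3.14].

## Interface

Orientations are given as [roll, pitch, yaw] about the fixed x, y, z axes, in that order (R = Rz(yaw) Ry(pitch) Rx(roll)).
In Python, from cell import ctrl, vision gives the robot as it stands.
- The arm moves only by the shell command python3 -m crank 'ROWS' [OPENING]. ROWS is JSON, a list of rows, each an object of numbers: "x", "y", "z": the shift along the tool's x, y, z in cm; "spin": the turn about the tool's z in rad. A call has 1 to 5 rows; each row shifts and turns the commanded pose from where the row before left it, along the tool's axes as they then stand; what a row does not reach is not made up. A row lasts 1/10 s, in which the tool goes at most 50 mm and 8.59 degrees, less where a joint would pass 70% of its speed; a pose out of reach is approached as far as the arm can. A call is refused whole if a number of a shift passes 5 or a number of a turn 0.15, either way. A call with a gripper value outside its range is refused whole. OPENING is the opening in per cent of the stroke, from 0 (shut) to 100 (fully open), set as the call begins (- or left out, the last holds). The fingers move at their own pace and stop on an object; the grip force is fixed at half the most. Time passes only in rows, so rows that do not move let the fingers close. It gives the time, the measured TCP pose, the force and the opening at its end, in the units of the state.
- ctrl.read_state(): the state, without advancing time (a new reading comes with each control period).
- vision.get_image(name): name is "scene" or "top"; returns the picture (384x512x3 uint8, blue, green, red); there is no depth.
- vision.calibration(name): a dict with "vfov" (degrees; the focal length in pixels is half the picture's height over the tangent of half this angle, whatever the lens; pixels are square), "cx", "cy" (the principal point, pixels), "eye" and "rotation" of the camera in the world. Camera axes: x right, y up, looking along -z (the intrinsics and any distortion apply to the point x, -y, -z); pixel columns grow to the right and rows downward; lengths in mm; the calibration is good to about 2 mm. A picture is of the moment at which its call begins. calibration takes no time and is no camera call.
- ctrl.finish_job(): hands the job in, once; it reports no verdict.
Trained networks look in the newest picture that a camera, given by its name, has taken for a name from the list of things; names that differ only in an ending like _2 or _b are one class to them, and where a whole thing is asked for, a point or a joint stands for the part that bears it (a point fixed in the world has none). Each returns a list of dicts, best first, with "score" (0 to 1); they miss things now and then, are a little off and sometimes report something else, mostly with a low value. They report only what shows in the picture. A call takes as long as a camera call.
- vision.boxes_of(name, camera): "extent" ([left, top, right, bottom] in pixels, round what is visible of it).
- vision.regions_of(name, camera): "mask" (384x512 bool, what is visible of it) and "extent" ([left, top, right, bottom] in pixels, round what is visible of it).
- vision.place_of(name, camera): "point" ([column, row] in pixels: a listed point, or the origin of a listed thing).
The state is a dict: "clock": time; "qpos": joint angles; "qd": joint speeds; "tau": joint torques, N m; "eef_pos": TCP position; "tool_rot": TCP orientation; "force": force on the tool from outside, world axes, zero at the start; "torque": the same for the moment, N m; "width": finger opening in mm.
Only numpy, scipy, OpenCV 4.12 (cv2) and the standard library are available. Lean on these libraries where they do the work, as an engineer would, in place of code of your own. Each camera call takes 0.05 s, during which the arm holds its last target.

## Task

Move the whistle from its pine rest into the clamping jig: lay it in the jig's two vee supports with the mouthpiece towards the stop and slide it gently home against the stop, under the clamp pad. Then let go of it and turn the jig's torque knob clockwise until it clicks over, and stop there, so that the whistle is held firmly and its thin tube is not crushed. Leave the other things on the desk alone.

Things in the scene. Friction and masses are not known exactly. Their poses are not given: they have to be found in the camera images.
- whistle_mid (a point): Tarnished tin whistle: straight brass tube, 13 mm diameter, 260 mm long over all, about 75 g, lying level in two vee posts (110 mm apart, at least 40 mm clear each side of its middle) of a pine rest with a 12 mm thick foot; axis 38 mm above the desk. This point: on its axis, half-way along, the place to grip it. x axis runs along the tube towards the mouthpiece.
- whistle_tip (a point): Blowing end of the whistle: the very tip of the mouthpiece, on the tube's axis, 130 mm from the middle. The last 58 mm before the tip are a thicker round sleeve, 18 mm diameter. x axis points out of the tip.
- stop: Flat steel stop plate at the closed end of the clamping jig's groove. This point: on its face, where the seated tip touches, 46 mm up, the height of the whistle's axis in the jig. x axis: the way the whistle slides home (level). Along -x: a 90 degree vee, 32 mm wide at its mouth, from 0 to 91 mm, 49 mm high; a gap over the 14 mm high base; a vee rest 12 mm thick, centred 221 mm back, 53 mm high.
- clamp_screw: Clamp screw, upright over the groove 16 mm back from the stop face, in an arm (28 mm wide along the groove, top 116 mm up) on a column at the stop's +y side. This point: on the screw axis at its lower end, 72 mm up at the start. It sinks 12 mm per turn of the knob. The leather-faced pad under it hangs 1.4 to 5 mm above a seated whistle (differs each time, not measured).
- knob: Torque knob on the screw: black upright grip bar 50 x 14 x 36 mm over a round clutch housing (its top 136 mm up). Origin: on the axis, 13 mm below the bar's top (159 mm up), the height to grip; x along the bar. Clockwise from above tightens, sinking with the screw. Turns freely at about 0.16 N m; clicks at 0.30 N m: gives way about 23 degrees with falling torque, then is solid again. Springs back when let go.
- plug: Bystander: cracked maple plug standing on the desk, 24 mm diameter, 34 mm high; origin under its centre.
- gauge_disc: Bystander: round steel gauge disc lying flat, 50 mm diameter, 8 mm thick; origin under its centre.
- tube_cutter: Bystander: brass tube cutter lying on the desk, about 110 x 50 x 22 mm; origin under its body.
- screwdriver: Bystander: screwdriver with a wooden handle, 170 mm long, lying on the desk.
- wax_tin: Bystander: closed round aluminium tin, 70 mm diameter, 24 mm high; origin under its centre.

How it is judged:
By the outcome, as a careful person would: the job done as asked, in the order asked, and still so for the second after the job is handed in, with the robot touching nothing.
It also fails if it takes over 72 s, if anything falls off the work surface, if the arm or the gripper's body presses on something with over 40 N, if the wrist force passes 120 N, or if a joint passes its speed limit or range.

## Working session

There is one attempt and no reset: what is moved stays moved. The work goes in short steps, Python scripts to look and compute and a shell command to move; the robot and the scene stay as the last step left them, time stands still between calls to the robot, and variables do not carry over. Pictures are saved under pics/ and viewed, and the job is handed in when it is done.

```bash
ls; mkdir -p pics; python3 - <<'E'
from cell import ctrl, vision
import cv2
for n in ("scene","top"):
    im=vision.get_image(n); cv2.imwrite(f"pics/{n}0.png",im)
    print(n,vision.calibration(n))
print(ctrl.read_state(), ctrl.hold_point_z)
E
```

```text
pics
scene {'vfov': 47.194417274608746, 'cx': 254.70755693165506, 'cy': 187.5714191372905, 'eye': array([1283.78618211, -217.71202422, 1216.28688581]), 'rotation': array([ 0.59299817, -0.01709534,  1.27996084])}
top {'vfov': 42.12244405413972, 'cx': 263.9696931602037, 'cy': 181.38957817071127, 'eye': array([ 410.50949762,  -18.93171992, 1793.0849258 ]), 'rotation': array([ 0.07959045,  0.01792185, -1.54071183])}
{'clock': 0.1, 'qpos': array([-1.3678076 ,  0.62927137,  0.03846611,  1.51829283, -0.02699795,
        0.99628682, -0.0199985 ]), 'qd': array([ 0.00045054, -0.00202747,  0.00089703, -0.00063887,  0.00233682,
       -0.00021486,  0.00138909]), 'tau': array([ 2.78527477e-03, -5.64525926e+01,  1.23037275e+00, -1.93970221e+01,
        1.13313735e-02,  5.41060406e-03,  1.78223900e-05]), 'eef_pos': array([172.44866705, 626.11436676, 230.46199736]), 'tool_rot': array([-3.13985319e+00,  3.33001277e-05,  2.87278873e+00]), 'force': array([ 0.2221094 , -0.16543443,  0.27320097]), 'torque': array([ 0.05320406, -0.05240877,  0.01979182]), 'width': 85.59424123986965} -18.700000000000003
```

View images.

View pics/scene0.png

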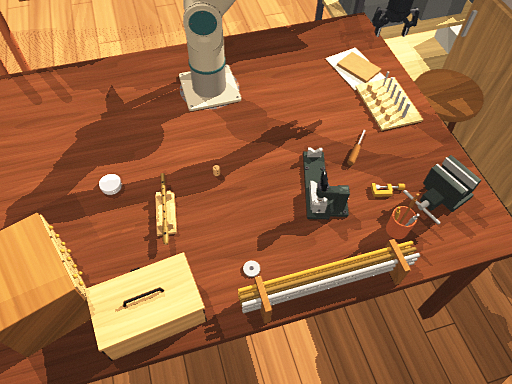

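View pics/top0.png

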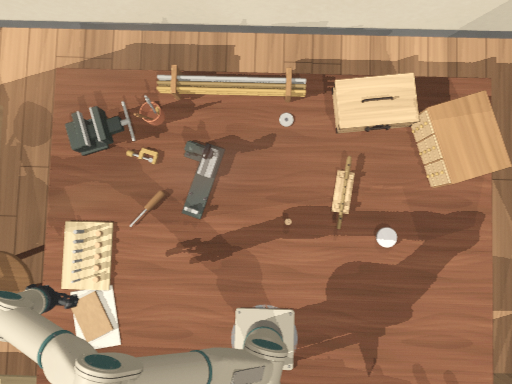

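```bash
cat > h.py <<'E'
from cell import ctrl, vision
import numpy as np, cv2
from scipy.spatial.transform import Rotation as R
from scipy.optimize import least_squares
def cam(n):
    c=vision.calibration(n); f=192/np.tan(np.radians(c['vfov']/2))
    return f,c['cx'],c['cy'],np.array(c['eye']),R.from_euler('xyz',c['rotation']).as_matrix()
def proj(n,p):
    f,cx,cy,e,r=cam(n); q=(np.atleast_2d(p)-e)@r
    return np.c_[cx+f*q[:,0]/-q[:,2], cy-f*q[:,1]/-q[:,2]]
def onz(n,uv,z):
    f,cx,cy,e,r=cam(n); u,v=uv
    d=r@np.array([(u-cx)/f,-(v-cy)/f,-1]); return e+d*(z-e[2])/d[2]
E
python3 - <<'E'
from h import *
np.set_printoptions(precision=1,suppress=True)
print(proj('top',[0,0,0]),proj('scene',[0,0,0]))
Z=dict(whistle_mid=38,whistle_tip=38,stop=46,clamp_screw=72,knob=159,plug=0,gauge_disc=0,wax_tin=0,tube_cutter=0,screwdriver=8)
for n in('top','scene'): vision.get_image(n)
for k,z in Z.items():
    for n in('top','scene'):
        r=vision.place_of(k,n)
        print(k,n,[(round(a['score'],2),np.array(a['point']),onz(n,a['point'],z)) for a in r[:2]])
print(ctrl.read_state()['clock'])
E
```

```text
[[264.2 337.9]] [[208.9  87.5]]
whistle_mid top [(0.8, array([341.3, 193.7]), array([ 513.9, -256.3,   38. ])), (0.25, array([289.5, 224.9]), array([399.2, -77.3,  38. ]))]
whistle_mid scene [(0.75, array([162.7, 210.4]), array([ 531.9, -270.4,   38. ]))]
whistle_tip top [(0.56, array([347.9, 153.6]), array([ 656.6, -277.1,   38. ]))]
whistle_tip scene []
stop top [(0.58, array([211.9, 151.4]), array([650., 204.,  46.]))]
stop scene [(0.65, array([318.5, 204.3]), array([649.8, 202.1,  46. ]))]
clamp_screw top [(0.58, array([208.3, 156.7]), array([627.5, 212.5,  72. ]))]
clamp_screw scene [(0.54, array([323.8, 193.2]), array([630.3, 223.6,  72. ]))]
knob top [(0.53, array([205.2, 147.5]), array([646.9, 212.3, 159. ]))]
knob scene [(0.53, array([322.7, 176.5]), array([623.9, 208.8, 159. ]))]
plug top [(0.52, array([289.1, 224.6]), array([400. , -77.1,   0. ]))]
plug scene [(0.53, array([323.2, 194.9]), array([595. , 246.9,   0. ])), (0.49, array([215.8, 174.9]), array([418.2, -74.9,   0. ]))]
gauge_disc top [(0.52, array([383.7, 237.1]), array([ 365.8, -414.8,    0. ])), (0.48, array([285.4, 120.9]), array([775.6, -53.9,   0. ]))]
gauge_disc scene [(0.57, array([252.6, 271.4]), array([789. , -54.4,   0. ]))]
wax_tin top [(0.81, array([385.9, 237.8]), array([ 363.6, -422.6,    0. ]))]
wax_tin scene [(0.61, array([112.6, 184.9]), array([ 363.7, -414.5,    0. ]))]
tube_cutter top [(0.6, array([152. , 150.9]), array([652.1, 428.4,   0. ]))]
tube_cutter scene [(0.79, array([380.3, 194.4]), array([645.7, 430.6,   0. ]))]
screwdriver top [(0.5, array([149.9, 207.1]), array([447.5, 424.2,   8. ]))]
screwdriver scene []
1.2
```

```bash
python3 - <<'E'
import cv2,numpy as np
t=cv2.imread('pics/top0.png'); s=cv2.imread('pics/scene0.png')
def z(im,x0,y0,x1,y1,k): return cv2.resize(im[y0:y1,x0:x1],None,fx=k,fy=k,interpolation=cv2.INTER_CUBIC)
a=z(t,320,145,370,235,6); b=z(s,135,165,195,250,6)
h=max(a.shape[0],b.shape[0]); pad=lambda i:cv2.copyMakeBorder(i,0,h-i.shape[0],0,8,0)
cv2.imwrite('pics/w0.png',np.hstack([pad(a),pad(b)]))
a=z(t,175,135,235,225,6); b=z(s,290,140,360,225,6)
h=max(a.shape[0],b.shape[0])
cv2.imwrite('pics/j0.png',np.hstack([pad(a),pad(b)]))
E
```

```text
(no output)
```

View pics/w0.png

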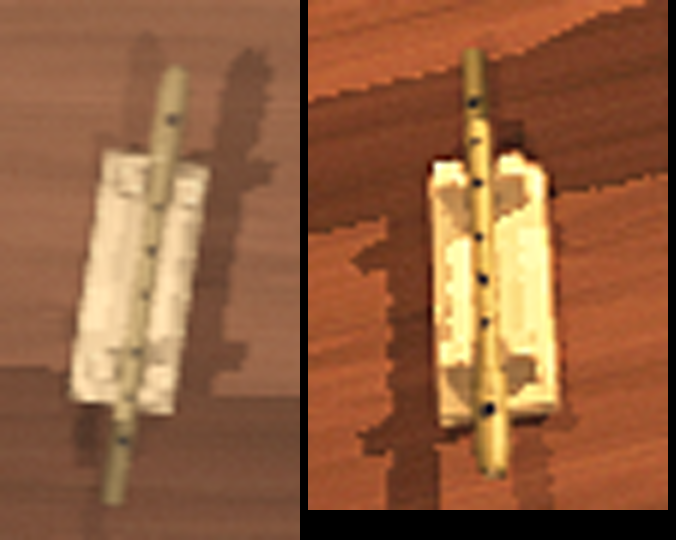

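View pics/j0.png

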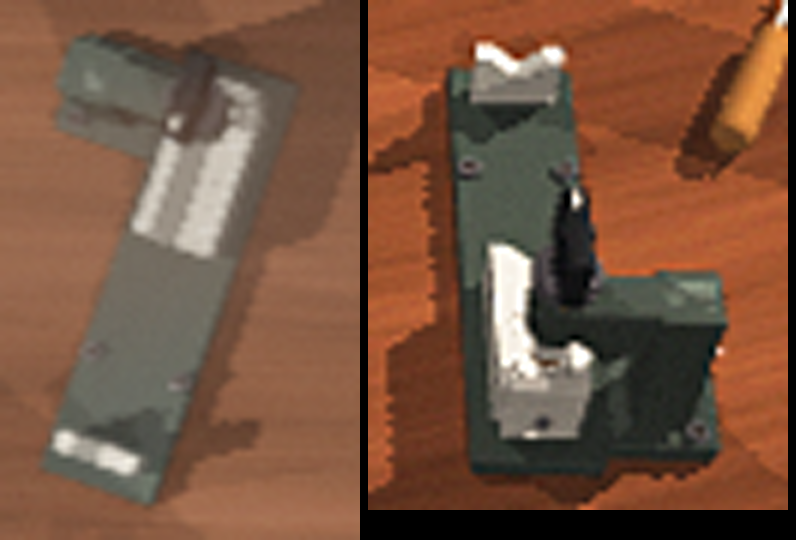

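```bash
python3 - <<'E'
from h import *
np.set_printoptions(precision=1,suppress=True)
# whistle
tip={'top':(349.2,156.2),'scene':(165.3,244.0)}; tail={'top':(339.2,228.8),'scene':(162.7,173)}
for n in('top','scene'):
    a=onz(n,tip[n],38);b=onz(n,tail[n],38)
    print(n,a,b,(a+b)/2,np.linalg.norm(a-b),np.degrees(np.arctan2(*(a-b)[1::-1])))
print('rest top',onz('top',(184.2,208.3),53),onz('top',(198,212.5),53),onz('top',(191.2,210.5),53))
print('rest scene',onz('scene',(308.2,148),53),onz('scene',(322.5,148.7),53))
print('block back top',onz('top',(197.5,173),49),onz('top',(210.3,177.5),49))
print('block back/front scene', onz('scene',(290+(490-368)/6,140+245/6),49),onz('scene',(290+(493-368)/6,140+370/6),49))
print('knob top',onz('top',(175+190/6,135+95/6),172),'scene',onz('scene',(290+(575-368)/6,140+215/6),172))
E
```

```text
top [ 647.4 -281.8   38. ] [ 390.8 -251.2   38. ] [ 519.1 -266.5   38. ] 258.40490129371034 -6.8046497155507115
scene [ 648.9 -283.3   38. ] [ 389.8 -245.4   38. ] [ 519.3 -264.3   38. ] 261.8857115623123 -8.339464872713497
rest top [446.  292.4  53. ] [432.8 243.5  53. ] [439.  267.6  53. ]
rest scene [432.9 248.   53. ] [449.1 293.9  53. ]
block back top [571.6 251.5  49. ] [556.9 205.7  49. ]
block back/front scene [560.3 208.1  49. ] [635.6 181.3  49. ]
knob top [634.2 205.2 172. ] scene [631.3 209.6 172. ]
```

```bash
cat >> h.py <<'E'
def frame(x,y,yaw):
    c,s=np.cos(yaw),np.sin(yaw); return lambda p:np.c_[x+c*p[:,0]-s*p[:,1], y+s*p[:,0]+c*p[:,1], p[:,2]]
def jigwire(x,y,yawdeg):
    F=frame(x,y,np.radians(yawdeg)); L=[]
    def seg(a,b): L.append(F(np.array([a,b],float)))
    for s in(-16,16):
        seg((0,s,49),(-91,s,49)); seg((-91,s,49),(-91,0,33.3)); seg((-215,s,53),(-227,s,53)); 
        seg((-227,s,53),(-227,0,37)); seg((-215,s,53),(-215,0,37))
    seg((-0,0,33.3),(-91,0,33.3)); seg((0,-20,46),(0,20,46))
    for a in(-2,-30): seg((a,0,116),(a,60,116))
    return L
def whwire(x,y,yawdeg,z=38):
    F=frame(x,y,np.radians(yawdeg)); L=[]
    def seg(a,b): L.append(F(np.array([a,b],float)))
    for s in(-1,1):
        seg((-130,6.5*s,z),(72,6.5*s,z)); seg((72,9*s,z),(130,9*s,z))
    seg((130,-9,z),(130,9,z));seg((-130,-6.5,z),(-130,6.5,z));seg((72,-9,z),(72,9,z))
    return L
def draw(im,n,L,box,k=6,col=(255,0,255)):
    x0,y0,x1,y1=box
    o=cv2.resize(im[y0:y1,x0:x1],None,fx=k,fy=k,interpolation=cv2.INTER_CUBIC)
    for l in L:
        p=(proj(n,l)-[x0-.5,y0-.5])*k-.5
        cv2.line(o,tuple(int(v*8) for v in p[0]),tuple(int(v*8) for v in p[1]),col,1,cv2.LINE_AA,3)
    return o
def side(*ims):
    h=max(i.shape[0] for i in ims); return np.hstack([cv2.copyMakeBorder(i,0,h-i.shape[0],0,8,0) for i in ims])
E
python3 - <<'E'
from h import *
t=cv2.imread('pics/top0.png'); s=cv2.imread('pics/scene0.png')
W=whwire(519,-265.5,-7.5); J=jigwire(650,201.5,-18)
cv2.imwrite('pics/w1.png',side(draw(t,'top',W,(320,145,370,235)),draw(s,'scene',W,(135,165,195,250))))
cv2.imwrite('pics/j1.png',side(draw(t,'top',J,(175,135,235,225)),draw(s,'scene',J,(290,140,360,225))))
E
```

```text
(no output)
```

View pics/w1.png

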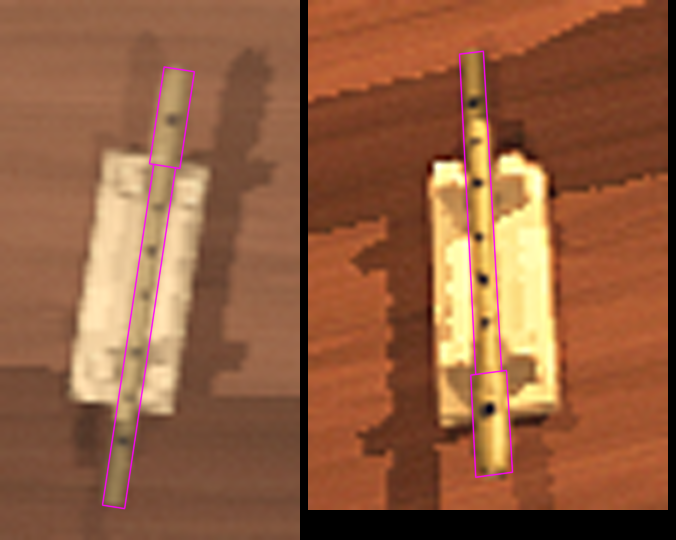

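View pics/j1.png

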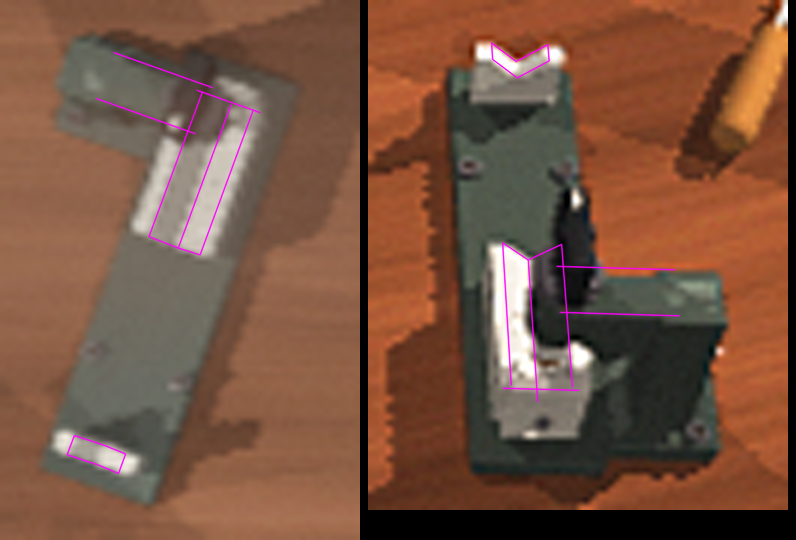

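```bash
cat > go.py <<'E'
import sys
from h import *
np.set_printoptions(precision=2,suppress=True)
s=ctrl.read_state(); p=s['eef_pos']; y=s['tool_rot'][2]
print('t',s['clock'],'pos',p,'yawdeg',np.degrees(y),'q',s['qpos'],'F',s['force'],'T',s['torque'],'w',round(s['width'],1))
if len(sys.argv)>3:
    x,yy,z=map(float,sys.argv[1:4]); 
    d=np.array([x,yy,z])-p
    r=R.from_euler('xyz',s['tool_rot']).as_matrix()
    sh=r.T@d/10
    print('tool shift cm',sh, 'n5', np.linalg.norm(sh)/5)
    if len(sys.argv)>4:
        dy=(np.radians(float(sys.argv[4]))-y+np.pi)%(2*np.pi)-np.pi
        print('spin',-dy)
E
python3 -m crank '[{"spin":-0.138,"z":-3},{"x":-1,"y":-4.5},{"x":-1,"y":-4.5},{"x":-1.5,"y":-4.5},{"x":-1.5,"y":-4.5}]' 100
python3 go.py 519 -265.5 150 172.5
```

```text
t 1.2 pos [172.63 626.69 231.33] yawdeg 164.59794609713194 q [-1.37  0.63  0.04  1.52 -0.03  1.   -0.02] F [ 0.08  1.24 -0.37] T [ 0.02  0.01 -0.05] w 85.5
tool shift cm [-57.09 -76.82   8.13] n5 19.210316618157336
spin -0.13791685827511602invalid input at $[0]: expected keys x, y, z, spin
```

```bash

python3 -m crank '[{"x":0,"y":0,"z":-3,"spin":-0.138},{"x":-1,"y":-4.5,"z":0,"spin":0},{"x":-1.5,"y":-4.5,"z":0,"spin":0},{"x":-2,"y":-4.5,"z":0,"spin":0},{"x":-2,"y":-4.5,"z":0,"spin":0}]' 100
python3 go.py 519 -265.5 150 172.5
```

```text
clock: 1.7
eef_pos: [213.8, 437.9, 261.5]
tool_rot: [3.141, 0.0, 3.011]
force: [1.3, 0.1, 0.2]
width: 85.5
t 1.7 pos [213.79 437.93 261.46] yawdeg 172.53883709486175 q [-1.18  0.36  0.01  1.92 -0.    0.86  0.27] F [1.31 0.11 0.2 ] T [ 0.02 -0.08 -0.01] w 85.5
tool shift cm [-39.39 -65.79  11.13] n5 15.497005874351624
spin 0.0006778351772469549
```

```bash

python3 -m crank '[{"x":-4,"y":-3,"z":0,"spin":0},{"x":-4,"y":-3,"z":0,"spin":0},{"x":-4,"y":-3,"z":0,"spin":0},{"x":-4,"y":-3,"z":0,"spin":0},{"x":-4,"y":-3,"z":0,"spin":0}]'
python3 -m crank '[{"x":-3,"y":-4,"z":0,"spin":0},{"x":-3,"y":-4,"z":0,"spin":0},{"x":-2.5,"y":-4,"z":0,"spin":0},{"x":-2,"y":-4.5,"z":0,"spin":0},{"x":-2,"y":-4.5,"z":0,"spin":0}]'
python3 go.py 519 -265.5 150 172.5
```

```text
clock: 2.2
eef_pos: [393.6, 263.5, 261.7]
tool_rot: [3.141, 0.001, 3.011]
force: [0.6, 1.7, 0.4]
width: 85.4
clock: 2.7
eef_pos: [489.4, 38.6, 261.5]
tool_rot: [3.141, 0.001, 3.011]
force: [0.9, -0.2, -0.8]
width: 85.4
t 2.7 pos [489.44  38.56 261.53] yawdeg 172.51878426598657 q [-0.24  0.37  0.14  1.91 -0.07  0.86  1.37] F [ 0.89 -0.2  -0.78] T [-0.02 -0.06  0.02] w 85.4
tool shift cm [ -6.88 -29.77  11.15] n5 6.504409460152044
spin 0.0003278472890357875
```

```bash

python3 -m crank '[{"x":-1,"y":-4.5,"z":0,"spin":0},{"x":-1,"y":-4.5,"z":0,"spin":0},{"x":-1,"y":-4.5,"z":0,"spin":0},{"x":-1,"y":-4.5,"z":1,"spin":0},{"x":-1,"y":-4.5,"z":1,"spin":0}]'
python3 -m crank '[{"x":-1,"y":-4,"z":2,"spin":0},{"x":-0.88,"y":-3.27,"z":3,"spin":0},{"x":0,"y":0,"z":4.0,"spin":0},{"x":0,"y":0,"z":0,"spin":0}]'
python3 go.py 519 -265.5 19.3 172.5
python3 - <<'E'
from h import *
t=vision.get_image('top'); s=vision.get_image('scene')
W=whwire(519,-265.5,-7.5)
cv2.imwrite('pics/w2.png',side(draw(t,'top',W,(310,145,370,235)),draw(s,'scene',W,(125,165,200,250))))
E
```

```text
clock: 3.2
eef_pos: [509.4, -191.1, 241.5]
tool_rot: [-3.142, 0.002, 3.011]
force: [0.6, -0.1, -0.4]
width: 85.4
clock: 3.6
eef_pos: [514.4, -263.0, 146.7]
tool_rot: [3.139, -0.01, 3.009]
force: [-1.1, 1.8, -0.9]
width: 85.5
t 3.6 pos [ 514.43 -262.99  146.7 ] yawdeg 172.3785369592873 q [ 0.33  0.64  0.15  1.8  -0.13  0.72  1.99] F [-1.14  1.84 -0.86] T [0.05 0.07 0.01] w 85.5
tool shift cm [-0.61 -0.23 12.73] n5 2.5502207723182417
spin -0.0021199299799210536
```

View pics/w2.png

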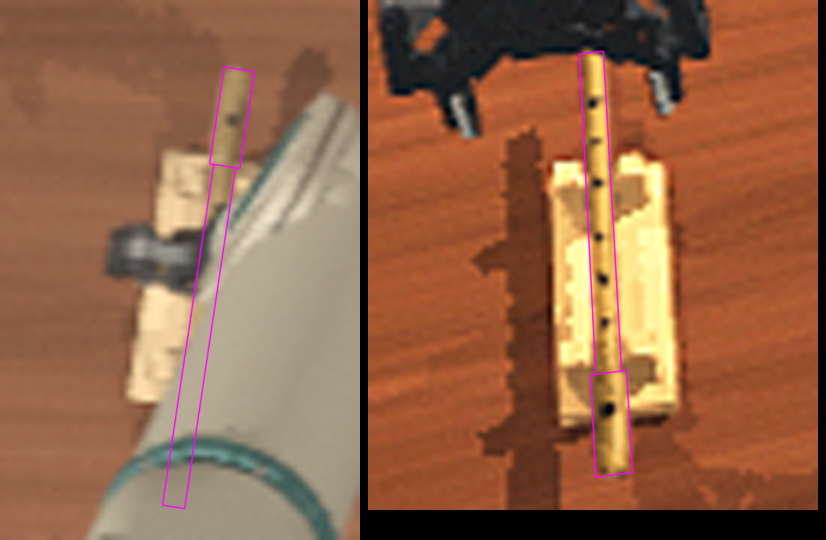

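```bash

python3 go.py 519 -265.5 19.3 172.5
python3 - <<'E'
from h import *
for z in(147,160): print(onz('scene',(141.9,187.3),z),onz('scene',(175.2,183.6),z),(onz('scene',(141.9,187.3),z)+onz('scene',(175.2,183.6),z))/2)
E
```

```text
t 3.7 pos [ 518.15 -262.84  151.36] yawdeg 172.55038060344717 q [ 0.33  0.63  0.15  1.8  -0.13  0.72  1.99] F [1.2  0.2  0.67] T [-0.02 -0.04 -0.03] w 85.3
tool shift cm [-0.14 -0.27 13.21] n5 2.641730727302965
spin 0.0008793074092943165
[ 506.84485543 -309.94457511  147.        ] [ 520.61504115 -214.31538633  147.        ] [ 513.72994829 -262.12998072  147.        ]
[ 516.29062474 -308.8232454   160.        ] [ 529.89339756 -214.35668142  160.        ] [ 523.09201115 -261.58996341  160.        ]
```

```bash

python3 -m crank '[{"x":-0.1,"y":-0.27,"z":3,"spin":0},{"x":0,"y":0,"z":3.5,"spin":0},{"x":0,"y":0,"z":3.5,"spin":0},{"x":0,"y":0,"z":2,"spin":0},{"x":0,"y":0,"z":1.1,"spin":0}]'
python3 -m crank '[{"x":0,"y":0,"z":0,"spin":0},{"x":0,"y":0,"z":0,"spin":0}]'
python3 go.py 519 -265.5 19.3 172.5
```

```text
clock: 4.2
eef_pos: [520.2, -265.5, 20.9]
tool_rot: [3.141, 0.001, 3.013]
force: [0.2, 0.7, 0.1]
width: 85.6
clock: 4.4
eef_pos: [520.4, -266.7, 22.1]
tool_rot: [-3.141, 0.003, 3.012]
force: [-0.0, 0.3, -0.0]
width: 85.5
t 4.4 pos [ 520.4  -266.73   22.1 ] yawdeg 172.54949698779131 q [ 0.36  0.83  0.1   1.85 -0.17  0.46  2.02] F [-0.04  0.26 -0.03] T [-0.04 -0.04  0.01] w 85.5
tool shift cm [0.16 0.1  0.28] n5 0.0672979073463037
spin 0.0008638854067775092
```

```bash

python3 -m crank '[{"x":0.1,"y":0.1,"z":0.25,"spin":0},{"x":0,"y":0,"z":0,"spin":0}]'
python3 -m crank '[{"x":0,"y":0,"z":0,"spin":0},{"x":0,"y":0,"z":0,"spin":0},{"x":0,"y":0,"z":0,"spin":0},{"x":0,"y":0,"z":0,"spin":0},{"x":0,"y":0,"z":0,"spin":0}]' 0
python3 -m crank '[{"x":0,"y":0,"z":0,"spin":0},{"x":0,"y":0,"z":0,"spin":0},{"x":0,"y":0,"z":0,"spin":0}]'
python3 go.py
```

```text
clock: 4.6
eef_pos: [518.5, -265.4, 18.8]
tool_rot: [-3.141, 0.001, 3.011]
force: [0.6, -0.3, -0.0]
width: 85.4
clock: 5.1
eef_pos: [518.0, -265.6, 17.8]
tool_rot: [-3.141, 0.0, 3.011]
force: [-1.9, -10.0, 4.1]
width: 12.7
clock: 5.4
eef_pos: [517.9, -265.8, 17.9]
tool_rot: [-3.141, 0.0, 3.01]
force: [-0.3, 0.1, 1.7]
width: 11.0
t 5.4 pos [ 517.93 -265.78   17.9 ] yawdeg 172.48169767257264 q [ 0.36  0.84  0.1   1.86 -0.17  0.45  2.02] F [-0.32  0.06  1.68] T [-0.22  0.15 -0.04] w 11.0
```

```bash

python3 -m crank '[{"x":0,"y":0,"z":-0.5,"spin":0},{"x":0,"y":0,"z":-2,"spin":0},{"x":0,"y":0,"z":-3,"spin":0},{"x":0,"y":0,"z":-3,"spin":0},{"x":0,"y":0,"z":-3,"spin":0}]'
python3 -m crank '[{"x":0,"y":0,"z":-3,"spin":0},{"x":0,"y":0,"z":-2,"spin":0},{"x":0,"y":0,"z":0,"spin":0}]'
python3 go.py
python3 - <<'E'
from h import *
t=vision.get_image('top'); s=vision.get_image('scene')
p=ctrl.read_state()['eef_pos']
W=whwire(p[0],p[1],-7.5,p[2]+18.7+1.4)
cv2.imwrite('pics/w3.png',side(draw(t,'top',W,(310,135,370,235)),draw(s,'scene',W,(115,140,200,240))))
E
```

```text
clock: 5.9
eef_pos: [517.7, -264.8, 133.9]
tool_rot: [3.141, -0.001, 3.011]
force: [0.7, 0.0, -0.5]
width: 10.9
clock: 6.2
eef_pos: [519.8, -266.0, 185.9]
tool_rot: [-3.14, 0.006, 3.011]
force: [0.2, -0.4, -1.1]
width: 10.6
t 6.2 pos [ 519.78 -265.95  185.88] yawdeg 172.52898892500932 q [ 0.32  0.59  0.16  1.76 -0.13  0.79  1.99] F [ 0.18 -0.41 -1.05] T [ 0.01 -0.   -0.02] w 10.6
```

View pics/w3.png

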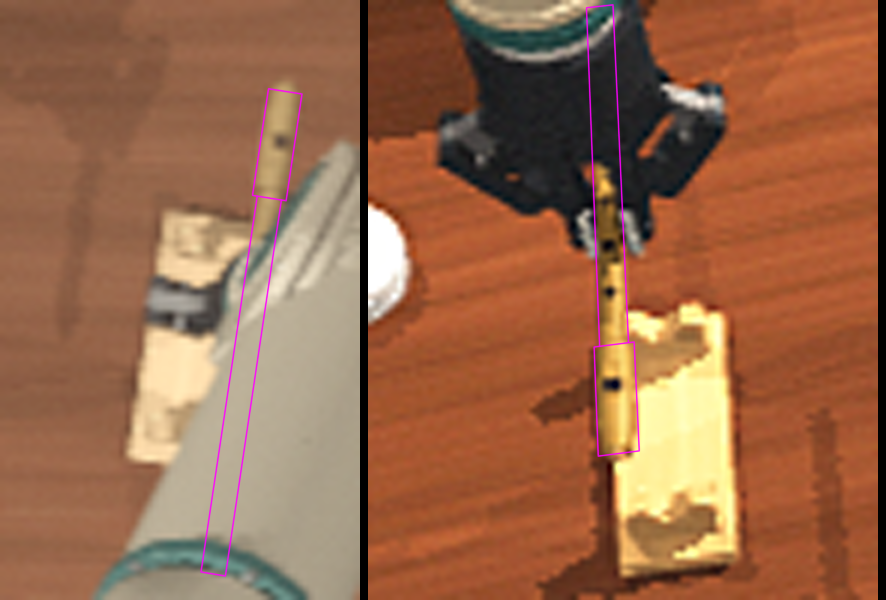

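```bash

python3 -m crank '[{"x":0.9,"y":3.5,"z":0,"spin":0},{"x":0.9,"y":4.7,"z":0,"spin":0},{"x":0.9,"y":4.7,"z":0,"spin":0},{"x":0.9,"y":4.7,"z":0,"spin":0},{"x":0.9,"y":4.7,"z":0,"spin":0}]'
python3 -m crank '[{"x":0.9,"y":4.7,"z":0,"spin":0},{"x":0.9,"y":4.7,"z":0,"spin":0},{"x":0.9,"y":4.7,"z":0,"spin":0},{"x":0.9,"y":4.7,"z":0,"spin":0},{"x":0.9,"y":4,"z":0,"spin":0}]'
python3 -m crank '[{"x":0.9,"y":3.5,"z":0,"spin":0.09},{"x":0,"y":0,"z":0,"spin":0.093},{"x":0,"y":0,"z":0,"spin":0}]'
python3 go.py 481.7 256.2 80 162
```

```text
clock: 6.8
eef_pos: [500.9, -36.4, 181.3]
tool_rot: [-3.141, -0.003, 3.011]
force: [0.5, 0.5, -1.6]
width: 10.8
clock: 7.3
eef_pos: [485.9, 196.2, 181.2]
tool_rot: [-3.141, -0.003, 3.013]
force: [0.9, -0.8, -1.3]
width: 10.9
clock: 7.6
eef_pos: [481.6, 230.3, 181.0]
tool_rot: [-3.139, -0.002, 2.831]
force: [0.9, -0.5, -0.3]
width: 11.2
t 7.6 pos [481.62 230.26 181.05] yawdeg 162.17809389771895 q [-0.67  0.54  0.25  1.9  -0.19  0.73  0.95] F [ 0.87 -0.51 -0.32] T [-0.03  0.01 -0.02] w 11.2
tool shift cm [ 0.76  2.5  10.1 ] n5 2.0864410176829407
spin 0.0031083248929055785
```

```bash

python3 -m crank '[{"x":2.2,"y":2.5,"z":0,"spin":0},{"x":0,"y":0,"z":3.5,"spin":0},{"x":0,"y":0,"z":3.5,"spin":0},{"x":0,"y":0,"z":3,"spin":0},{"x":0,"y":0,"z":0,"spin":0}]'
python3 -m crank '[{"x":0,"y":0,"z":0,"spin":0}]'
python3 go.py 481.7 256.2 60 162
python3 - <<'E'
from h import *
t=vision.get_image('top'); s=vision.get_image('scene')
st=ctrl.read_state();p=st['eef_pos']
W=whwire(p[0],p[1],np.degrees(st['tool_rot'][2])-180,p[2]+18.7+1.4)+jigwire(650,201.5,-18)
cv2.imwrite('pics/w4.png',side(draw(t,'top',W,(175,125,235,225)),draw(s,'scene',W,(270,120,360,220))))
E
```

```text
clock: 8.1
eef_pos: [466.9, 256.9, 78.8]
tool_rot: [-3.134, -0.006, 2.828]
force: [-0.3, -0.2, 0.0]
width: 11.0
clock: 8.2
eef_pos: [469.9, 258.5, 82.5]
tool_rot: [-3.14, -0.001, 2.827]
force: [0.7, 0.3, 0.4]
width: 11.1
t 8.2 pos [469.93 258.52  82.47] yawdeg 161.98418044280567 q [-0.68  0.7   0.19  1.96 -0.25  0.51  0.94] F [0.7  0.25 0.39] T [-0.02  0.03  0.02] w 11.1
tool shift cm [-1.19  0.15  2.25] n5 0.5095436069178058
spin -0.00027610335924865836
```

View pics/w4.png

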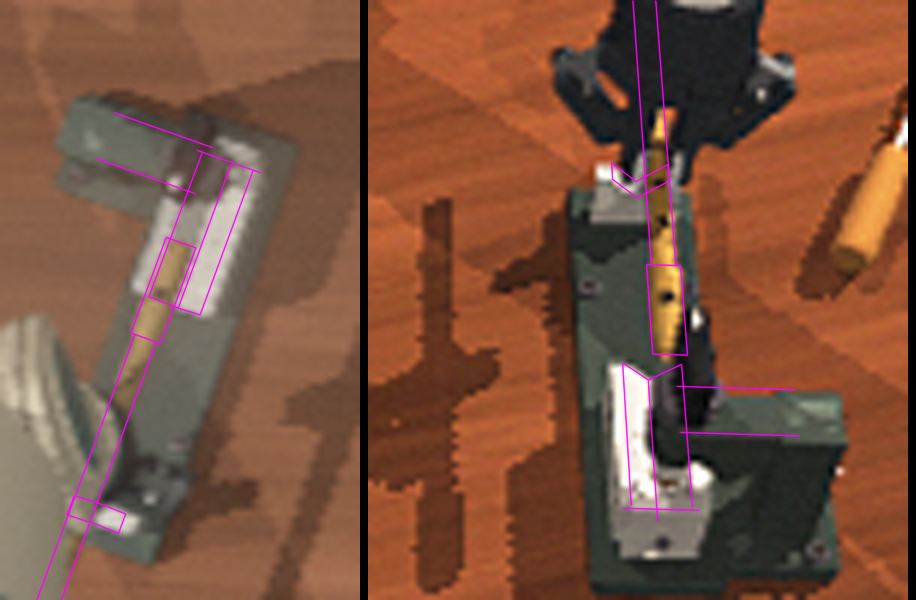

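```bash

python3 -m crank '[{"x":-1.0,"y":0.15,"z":1.0,"spin":0},{"x":0,"y":0,"z":2,"spin":0},{"x":0,"y":0,"z":1.2,"spin":0},{"x":0,"y":0,"z":0.5,"spin":0},{"x":0,"y":0,"z":0,"spin":0}]'
python3 -m crank '[{"x":0,"y":0,"z":0,"spin":0},{"x":0,"y":0,"z":0,"spin":0}]'
python3 go.py 481.7 256.2 26 162
```

```text
clock: 8.8
eef_pos: [479.7, 258.0, 35.3]
tool_rot: [-3.141, -0.001, 2.828]
force: [-0.1, -0.4, 0.2]
width: 11.1
clock: 9.0
eef_pos: [480.4, 258.5, 36.4]
tool_rot: [3.141, 0.001, 2.828]
force: [-0.2, 0.3, -1.0]
width: 11.5
t 9.0 pos [480.4  258.55  36.39] yawdeg 162.02727608841306 q [-0.65  0.78  0.15  1.96 -0.27  0.42  0.97] F [-0.19  0.3  -0.97] T [-0.05 -0.    0.05] w 11.5
tool shift cm [-0.2  -0.18  1.04] n5 0.2146748984981536
spin 0.00047605754987278814
```

```bash

python3 -m crank '[{"x":0,"y":-0.18,"z":0.4,"spin":0},{"x":0,"y":0,"z":0,"spin":0},{"x":0,"y":0,"z":0,"spin":0}]'
python3 go.py 481.7 256.2 26 162
python3 - <<'E'
from h import *
t=vision.get_image('top'); s=vision.get_image('scene')
st=ctrl.read_state();p=st['eef_pos']
W=[]
cv2.imwrite('pics/w5.png',side(draw(t,'top',W,(175,125,235,225)),draw(s,'scene',W,(290,130,350,220))))
E
```

```text
clock: 9.3
eef_pos: [479.4, 256.5, 31.8]
tool_rot: [-3.142, -0.0, 2.828]
force: [-0.7, -0.4, -0.8]
width: 10.9
t 9.3 pos [479.39 256.46  31.82] yawdeg 162.01168834106755 q [-0.64  0.79  0.15  1.96 -0.27  0.41  0.97] F [-0.71 -0.35 -0.82] T [0.01 0.02 0.  ] w 10.9
tool shift cm [-0.23  0.05  0.58] n5 0.12528740626419346
spin 0.00020400003572484948
```

View pics/w5.png

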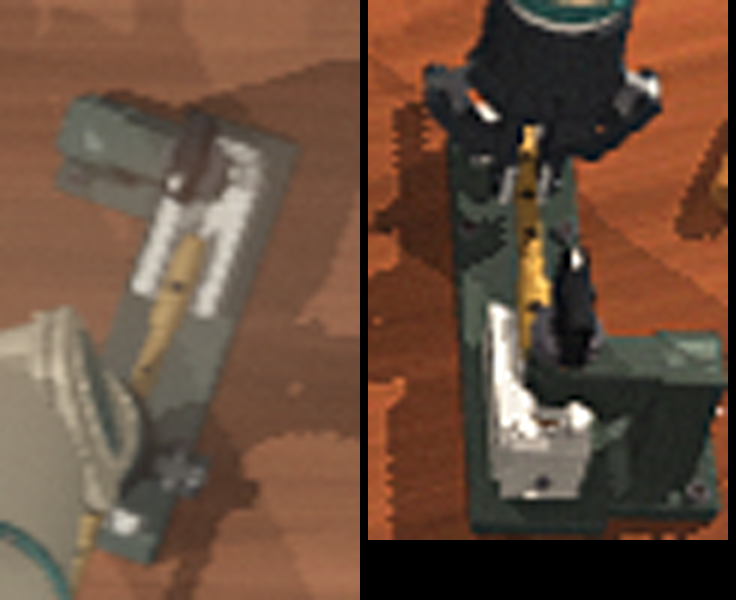

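Whistle is in the vee mouth (top zoom: sleeve at (185,270) between the white flanks). Lower in small steps, watching the force.

```bash

for i in 1; do python3 -m crank '[{"x":0,"y":0,"z":0.2,"spin":0},{"x":0,"y":0,"z":0,"spin":0}]'; python3 go.py 481.7 256.2 26 162; done
python3 -m crank '[{"x":0,"y":0,"z":0.15,"spin":0},{"x":0,"y":0,"z":0,"spin":0}]'; python3 go.py 481.7 256.2 26 162
```

```text
clock: 9.6
eef_pos: [479.3, 256.6, 29.6]
tool_rot: [-3.141, -0.0, 2.828]
force: [1.0, -0.1, -1.4]
width: 11.1
t 9.6 pos [479.32 256.56  29.59] yawdeg 162.02218311665055 q [-0.64  0.79  0.15  1.96 -0.27  0.41  0.97] F [ 1.03 -0.06 -1.42] T [0.04 0.05 0.05] w 11.1
tool shift cm [-0.24  0.04  0.36] n5 0.08643832678597103
spin 0.00038716842390629225
clock: 9.8
eef_pos: [479.3, 256.5, 28.1]
tool_rot: [-3.141, -0.0, 2.828]
force: [-0.4, -0.7, -0.4]
width: 11.1
t 9.8 pos [479.32 256.51  28.1 ] yawdeg 162.02058411650958 q [-0.64  0.79  0.15  1.96 -0.27  0.4   0.97] F [-0.37 -0.71 -0.39] T [-0.03  0.   -0.  ] w 11.1
tool shift cm [-0.24  0.04  0.21] n5 0.06378642958267652
spin 0.0003592606067064352
```

```bash

python3 -m crank '[{"x":0,"y":0,"z":0.1,"spin":0},{"x":0,"y":0,"z":0,"spin":0}]'; python3 go.py 481.7 256.2 26 162
python3 -m crank '[{"x":0,"y":0,"z":0.05,"spin":0},{"x":0,"y":0,"z":0,"spin":0}]'; python3 go.py 481.7 256.2 26 162
```

```text
clock: 10.0
eef_pos: [479.5, 256.6, 27.2]
tool_rot: [3.142, 0.0, 2.828]
force: [-0.2, 0.0, -0.2]
width: 11.2
t 10.0 pos [479.5  256.6   27.22] yawdeg 162.02485305574152 q [-0.64  0.8   0.15  1.96 -0.27  0.4   0.97] F [-0.21  0.02 -0.24] T [-0.01 -0.01  0.04] w 11.2
tool shift cm [-0.22  0.03  0.12] n5 0.05094758897234195
spin 0.00043376765187108646
clock: 10.2
eef_pos: [479.5, 256.6, 26.8]
tool_rot: [3.141, 0.0, 2.828]
force: [0.0, 0.7, -1.1]
width: 11.0
t 10.2 pos [479.51 256.63  26.83] yawdeg 162.02543674366694 q [-0.64  0.8   0.15  1.96 -0.27  0.4   0.97] F [ 0.04  0.67 -1.13] T [0.01 0.01 0.01] w 11.0
tool shift cm [-0.22  0.03  0.08] n5 0.047537624016207446
spin 0.00044395492797422165
```

```bash

for i in 1; do python3 -m crank '[{"x":0,"y":0,"z":0.05,"spin":0},{"x":0,"y":0,"z":0,"spin":0}]'; python3 go.py|cut -c1-50,100-; done
python3 -m crank '[{"x":0,"y":0,"z":0.05,"spin":0},{"x":0,"y":0,"z":0,"spin":0}]'; python3 go.py
python3 -m crank '[{"x":0,"y":0,"z":0.05,"spin":0},{"x":0,"y":0,"z":0,"spin":0}]'; python3 go.py
```

```text
clock: 10.4
eef_pos: [479.6, 256.6, 26.5]
tool_rot: [3.141, 0.0, 2.828]
force: [-1.3, 0.2, 1.8]
width: 11.0
t 10.4 pos [479.56 256.58  26.47] yawdeg 162.030100.97] F [-1.28  0.22  1.8 ] T [-0.03  0.04  0.07] w 11.0
clock: 10.6
eef_pos: [479.6, 256.6, 26.1]
tool_rot: [3.141, 0.0, 2.828]
force: [-0.6, -0.7, 4.2]
width: 10.9
t 10.6 pos [479.59 256.55  26.15] yawdeg 162.0363465620826 q [-0.64  0.8   0.15  1.96 -0.27  0.4   0.97] F [-0.6  -0.71  4.21] T [-0.2   0.12  0.12] w 10.9
clock: 10.8
eef_pos: [479.6, 256.5, 25.9]
tool_rot: [3.141, 0.0, 2.828]
force: [-0.7, -1.4, 7.6]
width: 10.9
t 10.8 pos [479.62 256.54  25.91] yawdeg 162.03987599234168 q [-0.64  0.8   0.15  1.96 -0.27  0.4   0.97] F [-0.7  -1.35  7.59] T [-0.16  0.25  0.26] w 10.9
```

```bash

python3 -m crank '[{"x":0,"y":0,"z":-0.05,"spin":0},{"x":0,"y":0,"z":0,"spin":0},{"x":0,"y":0,"z":0,"spin":0},{"x":0,"y":0,"z":0,"spin":0}]' 45
python3 go.py 
python3 -m crank '[{"x":0,"y":0,"z":0,"spin":0},{"x":0,"y":0,"z":0,"spin":0},{"x":0,"y":0,"z":0,"spin":0},{"x":0,"y":0,"z":0,"spin":0},{"x":0,"y":0,"z":0,"spin":0}]' 0
python3 go.py
```

```text
clock: 11.2
eef_pos: [479.3, 256.5, 25.6]
tool_rot: [-3.141, -0.0, 2.828]
force: [-1.0, -0.4, -0.7]
width: 38.5
t 11.2 pos [479.28 256.51  25.58] yawdeg 162.01584536848583 q [-0.64  0.8   0.15  1.96 -0.27  0.4   0.97] F [-0.99 -0.36 -0.7 ] T [-0.03 -0.03 -0.03] w 38.5
clock: 11.7
eef_pos: [479.4, 256.6, 25.8]
tool_rot: [-3.142, -0.0, 2.828]
force: [0.5, -0.4, 1.9]
width: 11.1
t 11.7 pos [479.38 256.58  25.81] yawdeg 162.03045093702923 q [-0.64  0.8   0.15  1.96 -0.27  0.4   0.97] F [ 0.46 -0.41  1.91] T [-0.01  0.05  0.07] w 11.1
```

```bash

python3 -m crank '[{"x":-0.4,"y":0,"z":-0.02,"spin":0},{"x":-0.6,"y":0,"z":0,"spin":0},{"x":-0.5,"y":0,"z":0,"spin":0},{"x":0,"y":0,"z":0,"spin":0},{"x":0,"y":0,"z":0,"spin":0}]'
python3 go.py 526.4 241.7 26
```

```text
clock: 12.2
eef_pos: [494.3, 251.7, 26.0]
tool_rot: [3.141, 0.001, 2.827]
force: [0.3, 0.5, -0.7]
width: 10.9
t 12.2 pos [494.28 251.74  25.98] yawdeg 161.98665615869714 q [-0.62  0.81  0.15  1.93 -0.26  0.42  0.98] F [ 0.26  0.5  -0.74] T [ 0.01 -0.11 -0.01] w 10.9
tool shift cm [-3.37  0.04 -0.  ] n5 0.6731237366015302
```

```bash

python3 -m crank '[{"x":-0.4,"y":0,"z":0,"spin":0},{"x":-0.6,"y":0,"z":0,"spin":0},{"x":-0.4,"y":0,"z":0,"spin":0},{"x":0,"y":0,"z":0,"spin":0},{"x":0,"y":0,"z":0,"spin":0}]'
python3 go.py 526.4 241.7 26
python3 -m crank '[{"x":-0.3,"y":0,"z":0,"spin":0},{"x":-0.3,"y":0,"z":0,"spin":0},{"x":-0.3,"y":0,"z":0,"spin":0},{"x":0,"y":0,"z":0,"spin":0},{"x":0,"y":0,"z":0,"spin":0}]'
python3 go.py 526.4 241.7 26
python3 - <<'E'
from h import *
t=vision.get_image('top'); s=vision.get_image('scene')
W=[]
cv2.imwrite('pics/w6.png',side(draw(t,'top',W,(175,125,235,225)),draw(s,'scene',W,(290,130,350,220))))
E
```

```text
clock: 12.7
eef_pos: [507.5, 247.5, 26.1]
tool_rot: [3.141, 0.001, 2.827]
force: [1.0, 0.0, -0.2]
width: 11.1
t 12.7 pos [507.52 247.55  26.07] yawdeg 161.99603369365408 q [-0.6   0.81  0.15  1.91 -0.26  0.44  1.  ] F [ 1.02  0.01 -0.22] T [ 0.06 -0.13 -0.01] w 11.1
tool shift cm [-1.98  0.03  0.01] n5 0.3952535592546103
clock: 13.2
eef_pos: [516.2, 244.8, 26.1]
tool_rot: [3.141, 0.001, 2.827]
force: [1.3, 0.1, -0.3]
width: 11.4
t 13.2 pos [516.22 244.76  26.09] yawdeg 162.00138250891587 q [-0.59  0.82  0.15  1.89 -0.25  0.45  1.  ] F [ 1.26  0.07 -0.33] T [ 0.13 -0.14  0.02] w 11.4
tool shift cm [-1.06  0.02  0.01] n5 0.21257591865259845
```

View pics/w6.png

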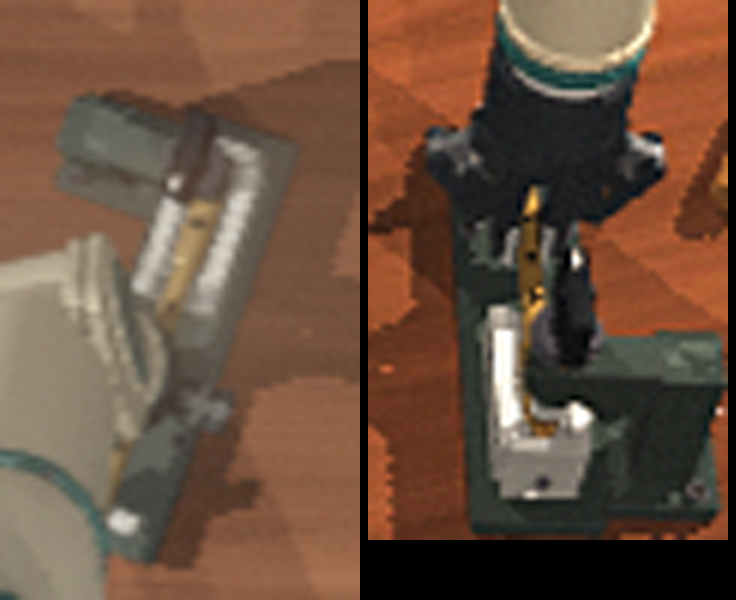

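```bash

python3 -m crank '[{"x":-0.2,"y":0,"z":0,"spin":0},{"x":-0.2,"y":0,"z":0,"spin":0},{"x":-0.1,"y":0,"z":0,"spin":0},{"x":0,"y":0,"z":0,"spin":0}]'
python3 go.py 526.4 241.7 26
python3 -m crank '[{"x":-0.1,"y":0,"z":0,"spin":0},{"x":-0.1,"y":0,"z":0,"spin":0},{"x":0,"y":0,"z":0,"spin":0}]'
python3 go.py 526.4 241.7 26
python3 -m crank '[{"x":-0.1,"y":0,"z":0,"spin":0},{"x":0,"y":0,"z":0,"spin":0}]'
python3 go.py 526.4 241.7 26
```

```text
clock: 13.7
eef_pos: [520.4, 243.5, 26.0]
tool_rot: [3.141, -0.0, 2.828]
force: [0.4, 2.2, 0.8]
width: 10.9
t 13.7 pos [520.41 243.51  26.03] yawdeg 162.03088143684442 q [-0.58  0.82  0.15  1.88 -0.25  0.46  1.01] F [0.42 2.17 0.77] T [0.36 0.01 0.06] w 10.9
tool shift cm [-0.63  0.01  0.  ] n5 0.12507458584966574
clock: 14.0
eef_pos: [522.4, 242.8, 26.0]
tool_rot: [3.141, 0.0, 2.828]
force: [0.6, 2.7, 1.0]
width: 11.0
t 14.0 pos [522.4  242.82  26.02] yawdeg 162.01993610477606 q [-0.58  0.82  0.15  1.87 -0.25  0.46  1.01] F [0.56 2.66 1.02] T [0.44 0.08 0.05] w 11.0
tool shift cm [-0.41  0.02  0.  ] n5 0.08306059281776405
clock: 14.2
eef_pos: [523.4, 242.5, 26.0]
tool_rot: [3.141, 0.0, 2.828]
force: [-0.4, 3.1, 1.8]
width: 11.2
t 14.2 pos [523.35 242.5   26.03] yawdeg 162.01761435881843 q [-0.58  0.82  0.15  1.87 -0.25  0.46  1.01] F [-0.36  3.06  1.84] T [0.56 0.08 0.05] w 11.2
tool shift cm [-0.31  0.02  0.  ] n5 0.06303849358684806
```

```bash

python3 -m crank '[{"x":-0.1,"y":0.05,"z":0,"spin":0},{"x":0,"y":0,"z":0,"spin":0}]'
python3 go.py 526.4 241.7 26
python3 -m crank '[{"x":-0.1,"y":0,"z":0,"spin":0},{"x":0,"y":0,"z":0,"spin":0}]'
python3 go.py 526.4 241.7 26
python3 -m crank '[{"x":-0.1,"y":0,"z":0,"spin":0},{"x":0,"y":0,"z":0,"spin":0}]'
python3 go.py 526.4 241.7 26
```

```text
clock: 14.4
eef_pos: [524.3, 242.3, 26.0]
tool_rot: [-3.141, -0.0, 2.828]
force: [-1.6, 1.1, 1.6]
width: 11.0
t 14.4 pos [524.27 242.3   25.96] yawdeg 162.0273429481921 q [-0.58  0.83  0.15  1.87 -0.25  0.47  1.01] F [-1.57  1.05  1.64] T [0.33 0.2  0.12] w 11.0
tool shift cm [-0.22  0.01 -0.  ] n5 0.044201570092334906
clock: 14.6
eef_pos: [525.1, 242.1, 25.9]
tool_rot: [-3.141, -0.0, 2.828]
force: [-1.4, 1.1, 1.7]
width: 11.3
t 14.6 pos [525.11 242.07  25.95] yawdeg 162.02461284185563 q [-0.58  0.83  0.15  1.87 -0.25  0.47  1.01] F [-1.42  1.14  1.72] T [0.36 0.24 0.11] w 11.3
tool shift cm [-0.13  0.   -0.01] n5 0.026775531091589054
clock: 14.8
eef_pos: [525.2, 242.1, 25.9]
tool_rot: [-3.141, -0.002, 2.828]
force: [-3.4, 1.5, 3.1]
width: 10.9
t 14.8 pos [525.18 242.08  25.91] yawdeg 162.03836634178302 q [-0.58  0.83  0.15  1.86 -0.25  0.47  1.01] F [-3.44  1.48  3.06] T [0.48 0.77 0.1 ] w 10.9
tool shift cm [-0.13  0.   -0.01] n5 0.025579735952665307
```

```bash

python3 -m crank '[{"x":-0.05,"y":0,"z":0,"spin":0},{"x":0,"y":0,"z":0,"spin":0},{"x":0,"y":0,"z":0,"spin":0}]'
python3 go.py 526.4 241.7 26
python3 - <<'E'
from h import *
t=vision.get_image('top'); s=vision.get_image('scene')
W=[]
cv2.imwrite('pics/w7.png',side(draw(t,'top',W,(175,125,235,225)),draw(s,'scene',W,(290,130,350,220))))
E
```

```text
clock: 15.1
eef_pos: [525.2, 242.0, 25.9]
tool_rot: [-3.141, -0.003, 2.828]
force: [-6.4, 2.7, 5.0]
width: 11.0
t 15.1 pos [525.2  242.05  25.89] yawdeg 162.04313731618308 q [-0.58  0.83  0.15  1.86 -0.25  0.47  1.01] F [-6.36  2.72  5.01] T [0.51 1.   0.11] w 11.0
tool shift cm [-0.12  0.   -0.01] n5 0.02501961260645722
```

View pics/w7.png

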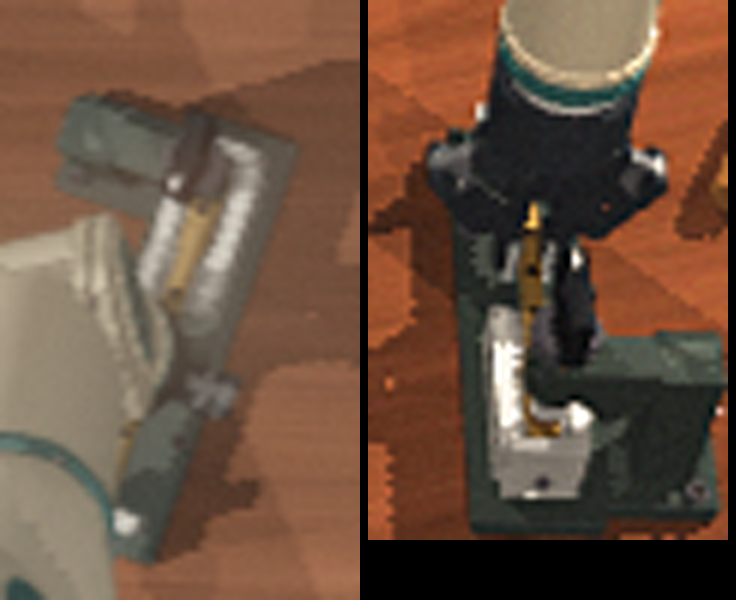

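```bash

python3 -m crank '[{"x":0.05,"y":0,"z":0,"spin":0},{"x":0,"y":0,"z":0,"spin":0},{"x":0,"y":0,"z":0,"spin":0},{"x":0,"y":0,"z":0,"spin":0},{"x":0,"y":0,"z":0,"spin":0}]' 60
python3 go.py 
python3 -m crank '[{"x":0,"y":0,"z":-1,"spin":0},{"x":0,"y":0,"z":-2,"spin":0},{"x":0,"y":0,"z":-3,"spin":0},{"x":0,"y":0,"z":-4,"spin":0},{"x":0,"y":0,"z":-4,"spin":0}]'
python3 -m crank '[{"x":1,"y":0,"z":-3,"spin":0},{"x":3,"y":0,"z":-2,"spin":0},{"x":4,"y":0,"z":0,"spin":0},{"x":4,"y":0,"z":0,"spin":0},{"x":0,"y":0,"z":0,"spin":0}]' 100
python3 go.py 
python3 - <<'E'
from h import *
t=vision.get_image('top'); s=vision.get_image('scene')
W=[]
cv2.imwrite('pics/t8.png',t)
cv2.imwrite('pics/s8.png',s)
cv2.imwrite('pics/w8.png',side(draw(t,'top',W,(175,125,235,225)),draw(s,'scene',W,(290,130,350,220))))
E
```

```text
clock: 15.7
eef_pos: [526.5, 241.6, 26.0]
tool_rot: [-3.142, 0.0, 2.827]
force: [-0.3, 0.7, 0.5]
width: 51.1
t 15.7 pos [526.51 241.62  25.97] yawdeg 161.9946675769602 q [-0.58  0.83  0.15  1.86 -0.25  0.47  1.01] F [-0.29  0.73  0.45] T [-0.01  0.    0.  ] w 51.1
clock: 16.2
eef_pos: [525.9, 241.7, 167.9]
tool_rot: [-3.141, -0.0, 2.828]
force: [1.8, 0.3, 0.1]
width: 51.4
clock: 16.7
eef_pos: [406.2, 281.0, 216.6]
tool_rot: [-3.141, -0.005, 2.834]
force: [-0.2, 0.5, 0.9]
width: 85.4
t 16.7 pos [406.24 281.01 216.6 ] yawdeg 162.39576114156267 q [-0.84  0.44  0.26  1.96 -0.16  0.76  0.77] F [-0.24  0.48  0.89] T [-0.02 -0.03  0.01] w 85.4
```

View pics/w8.png

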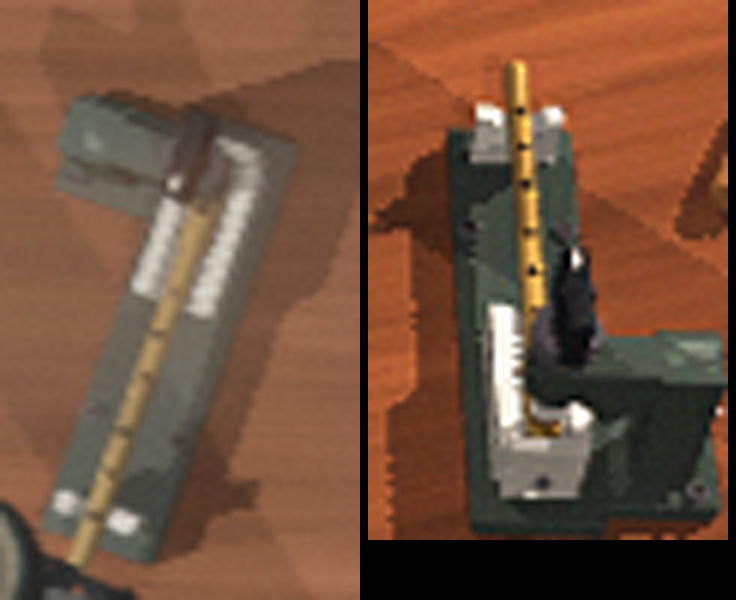

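```bash
python3 - <<'E'
from h import *
t=cv2.imread('pics/t8.png'); s=cv2.imread('pics/s8.png')
def bar(x,y,yd,z0=172):
    F=frame(x,y,np.radians(yd)); L=[]
    for z in(z0,):
        c=[(-25,-7,z),(25,-7,z),(25,7,z),(-25,7,z)]
        for i in range(4): L.append(F(np.array([c[i],c[(i+1)%4]],float)))
    return L
for yd in(-8,-16,-24):
    B=bar(634,206.6,yd)
    cv2.imwrite(f'pics/k{-yd}.png',side(draw(t,'top',B,(190,130,225,170),9),draw(s,'scene',B,(305,155,345,205),9)))
B=[]
a=[cv2.imread(f'pics/k{k}.png') for k in(8,16,24)]
a[0:0]=[side(draw(t,'top',B,(190,130,225,170),9),draw(s,'scene',B,(305,155,345,205),9))]
g=np.vstack([np.hstack(a[:2]),np.hstack(a[2:])])
cv2.imwrite('pics/k_all.png',cv2.resize(g,(800,int(g.shape[0]*800/g.shape[1]))) if g.shape[1]>800 else g); print(g.shape)
E
```

```text
(900, 1382, 3)
```

View pics/k_all.png

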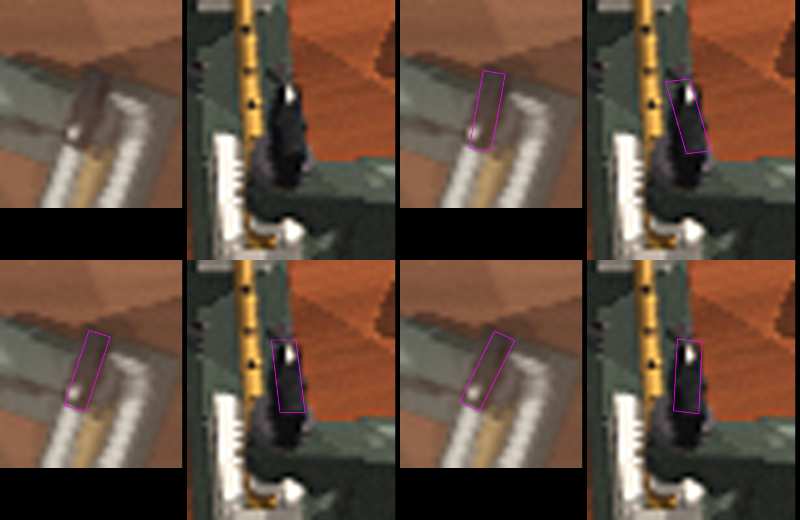

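```bash
python3 - <<'E'
from h import *
t=cv2.imread('pics/t8.png'); s=cv2.imread('pics/s8.png')
def bar(x,y,yd):
    F=frame(x,y,np.radians(yd)); L=[]
    c=[(-25,-7),(25,-7),(25,7),(-25,7)]
    for i in range(4):
        a,b=c[i],c[(i+1)%4]
        for z in(172,136): L.append(F(np.array([a+(z,),b+(z,)],float)))
        L.append(F(np.array([a+(172,),a+(136,)],float)))
    return L
a=[side(draw(t,'top',B,(192,132,222,167),11),draw(s,'scene',B,(308,155,343,195),11)) for B in([],bar(634,206.6,-18))]
g=np.vstack(a);print(g.shape);cv2.imwrite('pics/k_2.png',g[:900] if g.shape[0]<=600 else cv2.resize(g,None,fx=600/g.shape[0],fy=600/g.shape[0]))
E
```

```text
(880, 731, 3)
```

View pics/k_2.png

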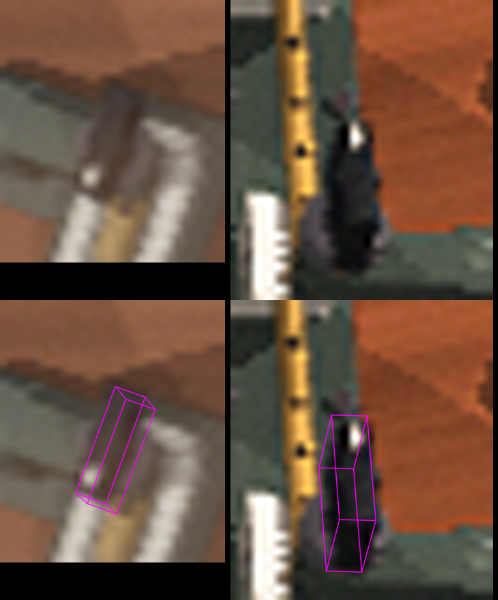

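```bash

python3 go.py 633.8 207.3 216 162
python3 -m crank '[{"x":-3,"y":0,"z":-0.5,"spin":0},{"x":-4.5,"y":0,"z":0,"spin":0},{"x":-4.5,"y":0,"z":0,"spin":0},{"x":-4.5,"y":0,"z":0,"spin":0},{"x":-4.5,"y":0,"z":0,"spin":0}]'
python3 -m crank '[{"x":-2.6,"y":0,"z":0,"spin":0},{"x":0,"y":0,"z":0,"spin":0},{"x":0,"y":0,"z":0,"spin":0}]'
python3 go.py 633.8 207.3 142 162
```

```text
t 16.8 pos [411.7  279.48 216.89] yawdeg 162.127400295268 q [-0.84  0.44  0.26  1.96 -0.16  0.76  0.78] F [0.71 0.51 1.21] T [ 0.04 -0.02 -0.02] w 85.3
tool shift cm [-23.35  -0.05   0.1 ] n5 4.670701386608366
spin 0.0022235546204392165
clock: 17.3
eef_pos: [614.9, 211.8, 221.3]
tool_rot: [-3.142, 0.002, 2.826]
force: [0.8, 0.6, -0.1]
width: 85.5
clock: 17.6
eef_pos: [637.2, 204.5, 220.5]
tool_rot: [-3.141, -0.0, 2.825]
force: [0.1, 0.5, 0.9]
width: 85.1
t 17.6 pos [637.17 204.51 220.52] yawdeg 161.87330602492605 q [-0.5   0.68  0.25  1.47 -0.19  1.01  1.06] F [0.14 0.51 0.88] T [-0.01  0.   -0.07] w 85.1
tool shift cm [0.4  0.17 7.85] n5 1.5728286808711431
spin -0.002211227007479888
```

```bash

python3 -m crank '[{"x":0.4,"y":0.17,"z":2,"spin":0},{"x":0,"y":0,"z":2,"spin":0},{"x":0,"y":0,"z":1.5,"spin":0},{"x":0,"y":0,"z":0,"spin":0},{"x":0,"y":0,"z":0,"spin":0}]'
python3 go.py 633.8 207.3 142 162
python3 - <<'E'
from h import *
t=vision.get_image('top'); s=vision.get_image('scene')
cv2.imwrite('pics/k3.png',side(draw(t,'top',[],(185,125,235,185),8),draw(s,'scene',[],(295,130,350,200),8)))
E
```

```text
clock: 18.1
eef_pos: [633.2, 209.2, 166.3]
tool_rot: [3.142, 0.0, 2.828]
force: [0.3, -0.1, -0.3]
width: 85.2
t 18.1 pos [633.17 209.16 166.32] yawdeg 162.03778584216812 q [-0.5   0.73  0.24  1.53 -0.2   0.9   1.07] F [ 0.31 -0.13 -0.33] T [-0.02 -0.01 -0.02] w 85.2
tool shift cm [-0.12 -0.16  2.43] n5 0.48788580564813133
spin 0.0006594873564726988
```

View pics/k3.png

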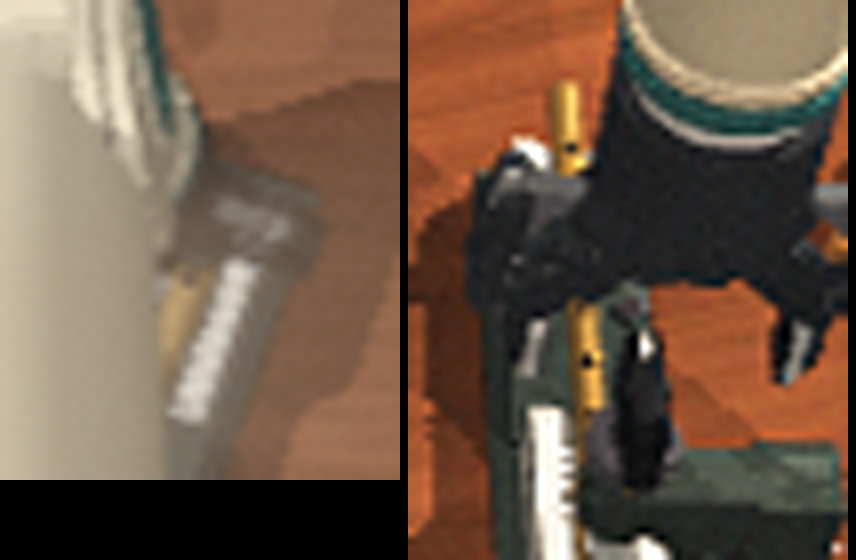

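```bash
python3 - <<'E'
from h import *
print(proj('scene',[[633.2,209.2,166],[633.2,209.2,179]]), onz('scene',(343.4,177.5),179),onz('scene',(310.9,176.2),179))
c,s=np.cos(np.radians(162)),np.sin(np.radians(162))
for k in(-46,46): print(proj('scene',[633.2+k*s,209.2-k*c,179]))
print(proj('scene',[633.8,207.3,172]))
E
```

```text
[[324.32538475 177.56673881]
 [324.9879781  174.98804957]] [656.32207777 257.4330598  179.        ] [625.9465309  168.10205927 179.        ]
[[309.20052079 174.5311516 ]]
[[340.7741432  175.44491014]]
[[324.101512   176.68846815]]
```

```bash

python3 -m crank '[{"x":-0.1,"y":-0.13,"z":1.2,"spin":0},{"x":0,"y":0,"z":1.2,"spin":0},{"x":0,"y":0,"z":0,"spin":0},{"x":0,"y":0,"z":0,"spin":0}]'
python3 go.py 633.8 207.3 142 162
python3 -m crank '[{"x":0,"y":0,"z":0,"spin":0},{"x":0,"y":0,"z":0,"spin":0},{"x":0,"y":0,"z":0,"spin":0},{"x":0,"y":0,"z":0,"spin":0},{"x":0,"y":0,"z":0,"spin":0}]' 28
python3 go.py 633.8 207.3 142 162
```

```text
clock: 18.6
eef_pos: [633.4, 207.3, 141.2]
tool_rot: [-3.141, -0.001, 2.828]
force: [0.7, 0.1, 0.5]
width: 85.4
t 18.6 pos [633.38 207.26 141.22] yawdeg 162.0154067674428 q [-0.49  0.76  0.23  1.55 -0.21  0.85  1.07] F [0.73 0.06 0.49] T [-0.03  0.03  0.01] w 85.4
tool shift cm [-0.04  0.02 -0.08] n5 0.017818672408880153
spin 0.00026889881896607903
clock: 19.1
eef_pos: [633.8, 207.5, 142.1]
tool_rot: [3.141, 0.0, 2.828]
force: [1.1, 0.4, -0.6]
width: 23.7
t 19.1 pos [633.85 207.47 142.14] yawdeg 162.02426789861025 q [-0.49  0.76  0.23  1.55 -0.21  0.85  1.07] F [ 1.13  0.39 -0.64] T [ 0.03 -0.01  0.01] w 23.7
tool shift cm [-0.   -0.02  0.01] n5 0.004558512391552963
spin 0.0004235547332891443
```

```bash

python3 -m crank '[{"x":0,"y":0,"z":0,"spin":0},{"x":0,"y":0,"z":0,"spin":0},{"x":0,"y":0,"z":0,"spin":0},{"x":0,"y":0,"z":0,"spin":0}]' 0
python3 go.py 633.8 207.3 142 162
```

```text
clock: 19.5
eef_pos: [634.0, 207.9, 142.2]
tool_rot: [3.141, 0.0, 2.828]
force: [0.3, 1.8, 1.8]
width: 12.9
t 19.5 pos [633.98 207.88 142.23] yawdeg 162.0433537230667 q [-0.49  0.76  0.23  1.55 -0.21  0.85  1.07] F [0.3  1.76 1.82] T [ 0.32 -0.02  0.11] w 12.9
tool shift cm [-0.   -0.06  0.02] n5 0.013037475645408003
spin 0.0007566652105119864
```

```bash
cat > k.py <<'E'
from h import *
np.set_printoptions(precision=2,suppress=True)
s=ctrl.read_state(); r=R.from_euler('xyz',s['tool_rot']).as_matrix()
print('t %.1f yaw %.1f turned %.1f Tz %.3f Ftool %s z %.2f xy %s w %.1f q7 %.2f'%(s['clock'],np.degrees(s['tool_rot'][2]),(162.04-np.degrees(s['tool_rot'][2]))%360,s['torque'][2],r.T@s['force'],s['eef_pos'][2],s['eef_pos'][:2],s['width'],s['qpos'][6]))
E
python3 -m crank '[{"x":0,"y":0.04,"z":0.02,"spin":0.05},{"x":0,"y":0,"z":0,"spin":0}]' >/dev/null; python3 k.py
python3 -m crank '[{"x":0,"y":0,"z":0.01,"spin":0.05},{"x":0,"y":0,"z":0,"spin":0}]' >/dev/null; python3 k.py
python3 -m crank '[{"x":0,"y":0,"z":0.01,"spin":0.05},{"x":0,"y":0,"z":0,"spin":0}]' >/dev/null; python3 k.py
```

```text
t 19.7 yaw 159.1 turned 2.9 Tz 0.058 Ftool [ 0.81  0.46 -2.63] z 142.12 xy [634.07 208.01] w 13.4 q7 1.03
t 19.9 yaw 156.3 turned 5.7 Tz 0.021 Ftool [ 1.28  0.92 -3.03] z 141.99 xy [634.09 208.07] w 13.1 q7 1.00
t 20.1 yaw 153.5 turned 8.5 Tz 0.066 Ftool [ 1.65  1.72 -4.29] z 141.91 xy [634.13 208.19] w 13.3 q7 0.96
```

```bash

python3 -m crank '[{"x":0,"y":0,"z":-0.02,"spin":0.05},{"x":0,"y":0,"z":0,"spin":0}]' >/dev/null; python3 k.py
python3 -m crank '[{"x":0,"y":0.02,"z":0,"spin":0.05},{"x":0,"y":0,"z":0,"spin":0}]' >/dev/null; python3 k.py
python3 -m crank '[{"x":0,"y":0,"z":0,"spin":0.05},{"x":0,"y":0,"z":0,"spin":0}]' >/dev/null; python3 k.py
```

```text
t 20.3 yaw 150.7 turned 11.4 Tz 0.079 Ftool [ 1.18  1.66 -2.55] z 141.84 xy [634.13 208.21] w 12.9 q7 0.92
t 20.5 yaw 147.8 turned 14.2 Tz 0.074 Ftool [ 0.98  2.31 -1.63] z 141.76 xy [634.17 208.32] w 13.0 q7 0.88
t 20.7 yaw 145.0 turned 17.1 Tz 0.083 Ftool [ 0.8   2.81 -0.76] z 141.71 xy [634.22 208.35] w 12.9 q7 0.84
```

```bash

python3 -m crank '[{"x":0,"y":0.06,"z":0.01,"spin":0.05},{"x":0,"y":0.01,"z":0.01,"spin":0.05},{"x":0,"y":0,"z":0,"spin":0}]' >/dev/null; python3 k.py
python3 -m crank '[{"x":0,"y":0.01,"z":0.01,"spin":0.05},{"x":0,"y":0.01,"z":0.01,"spin":0.05},{"x":0,"y":0,"z":0,"spin":0}]' >/dev/null; python3 k.py
```

```text
t 21.0 yaw 139.2 turned 22.8 Tz 0.034 Ftool [ 0.46  1.77 -1.52] z 141.51 xy [634.4 208.6] w 12.8 q7 0.76
t 21.3 yaw 133.5 turned 28.5 Tz -0.002 Ftool [ 1.1   2.04 -0.98] z 141.29 xy [634.5  208.77] w 13.5 q7 0.68
```

```bash
cat >> k.py <<'E'
print('   T',s['torque'],'tau',s['tau'][4:])
E
python3 k.py
python3 -m crank '[{"x":0,"y":0.02,"z":0.01,"spin":0.05},{"x":0,"y":0.01,"z":0.01,"spin":0.05},{"x":0,"y":0.01,"z":0.01,"spin":0.05}]' >/dev/null; python3 k.py
python3 -m crank '[{"x":0,"y":0,"z":0,"spin":0}]' >/dev/null; python3 k.py
python3 -m crank '[{"x":0,"y":0,"z":0,"spin":0}]' >/dev/null; python3 k.py
```

```text
t 21.3 yaw 133.5 turned 28.5 Tz -0.002 Ftool [ 1.1   2.04 -0.98] z 141.29 xy [634.5  208.77] w 13.5 q7 0.68
   T [ 0.54 -0.16 -0.  ] tau [ 0.52  0.3  -0.31]
t 21.6 yaw 124.9 turned 37.2 Tz 0.172 Ftool [ 1.19  0.78 -1.31] z 141.05 xy [634.78 208.98] w 13.0 q7 0.56
   T [ 0.49 -0.16  0.17] tau [0.61 0.21 0.26]
t 21.7 yaw 124.9 turned 37.1 Tz 0.041 Ftool [ 1.22  2.19 -1.75] z 141.04 xy [634.78 209.02] w 13.2 q7 0.56
   T [ 0.5  -0.12  0.04] tau [ 0.53  0.24 -0.31]
t 21.8 yaw 124.9 turned 37.1 Tz 0.040 Ftool [ 1.72  2.13 -0.57] z 141.03 xy [634.78 208.98] w 13.1 q7 0.56
   T [ 0.48 -0.12  0.04] tau [ 0.57  0.25 -0.05]
```

```bash

python3 -m crank '[{"x":0,"y":0.03,"z":0.01,"spin":0.06}]' >/dev/null; python3 k.py|head -1
python3 -m crank '[{"x":0,"y":0.012,"z":0.012,"spin":0.06}]' >/dev/null; python3 k.py|head -1
python3 -m crank '[{"x":0,"y":0.012,"z":0.012,"spin":0.06}]' >/dev/null; python3 k.py|head -1
```

```text
t 21.9 yaw 121.4 turned 40.6 Tz 0.119 Ftool [ 1.6   1.03 -0.62] z 140.92 xy [634.92 209.09] w 12.9 q7 0.51
t 22.0 yaw 117.9 turned 44.1 Tz 0.173 Ftool [ 1.31  1.1  -0.64] z 140.83 xy [635.05 209.18] w 13.3 q7 0.47
t 22.1 yaw 114.5 turned 47.6 Tz 0.166 Ftool [ 1.82  1.19 -1.47] z 140.72 xy [635.15 209.19] w 13.1 q7 0.42
```

```bash

python3 -m crank '[{"x":0,"y":0.012,"z":0.012,"spin":0.06}]' >/dev/null; python3 k.py|head -1
python3 -m crank '[{"x":0,"y":0.012,"z":0.012,"spin":0.06}]' >/dev/null; python3 k.py|head -1
python3 -m crank '[{"x":0,"y":0.012,"z":0.012,"spin":0.06}]' >/dev/null; python3 k.py|head -1
```

```text
t 22.2 yaw 111.0 turned 51.0 Tz 0.160 Ftool [ 1.38  1.23 -1.56] z 140.54 xy [635.24 209.25] w 12.7 q7 0.37
t 22.3 yaw 107.6 turned 54.5 Tz 0.160 Ftool [ 2.24  0.45 -0.92] z 140.44 xy [635.36 209.33] w 13.7 q7 0.32
t 22.4 yaw 104.1 turned 57.9 Tz 0.096 Ftool [ 2.19  0.63 -0.84] z 140.37 xy [635.52 209.4 ] w 12.4 q7 0.27
```

```bash

python3 -m crank '[{"x":0,"y":0.012,"z":0.012,"spin":0.06}]' >/dev/null; python3 k.py|head -1
python3 -m crank '[{"x":0,"y":0.012,"z":0.012,"spin":0.06}]' >/dev/null; python3 k.py|head -1
python3 -m crank '[{"x":0,"y":0.012,"z":0.012,"spin":0.06}]' >/dev/null; python3 k.py|head -1
```

```text
t 22.5 yaw 100.7 turned 61.3 Tz 0.157 Ftool [ 2.47  0.29 -0.95] z 140.24 xy [635.62 209.42] w 13.3 q7 0.23
t 22.6 yaw 97.3 turned 64.8 Tz 0.123 Ftool [ 2.24  0.87 -0.88] z 140.10 xy [635.73 209.43] w 13.0 q7 0.18
t 22.7 yaw 93.8 turned 68.2 Tz 0.238 Ftool [ 1.81  0.52 -2.38] z 139.99 xy [635.86 209.5 ] w 13.1 q7 0.13
```

```bash

python3 -m crank '[{"x":0,"y":0.012,"z":0.012,"spin":0.06}]' >/dev/null; python3 k.py|head -1
python3 -m crank '[{"x":0,"y":0.012,"z":0.012,"spin":0.06}]' >/dev/null; python3 k.py|head -1
python3 -m crank '[{"x":0,"y":0.012,"z":0.012,"spin":0.06}]' >/dev/null; python3 k.py|head -1
```

```text
t 22.8 yaw 90.4 turned 71.6 Tz 0.147 Ftool [ 0.95 -0.36 -1.84] z 139.89 xy [636.03 209.48] w 12.9 q7 0.08
t 22.9 yaw 87.0 turned 75.1 Tz 0.161 Ftool [ 1.96  0.06 -1.66] z 139.80 xy [636.13 209.49] w 13.2 q7 0.03
t 23.0 yaw 83.5 turned 78.5 Tz 0.183 Ftool [ 2.09  0.29 -2.34] z 139.73 xy [636.31 209.47] w 12.9 q7 -0.01
```

```bash

python3 -m crank '[{"x":0,"y":0.012,"z":0.012,"spin":0.06}]' >/dev/null; python3 k.py|head -1
python3 -m crank '[{"x":0,"y":0.012,"z":0.012,"spin":0.06}]' >/dev/null; python3 k.py|head -1
python3 -m crank '[{"x":0,"y":0.012,"z":0.012,"spin":0.06}]' >/dev/null; python3 k.py|head -1
```

```text
t 23.1 yaw 80.1 turned 82.0 Tz 0.124 Ftool [ 3.03  0.12 -2.45] z 139.63 xy [636.41 209.49] w 13.0 q7 -0.06
t 23.2 yaw 76.6 turned 85.4 Tz 0.162 Ftool [ 1.27  0.16 -2.04] z 139.53 xy [636.55 209.43] w 13.6 q7 -0.11
t 23.3 yaw 73.2 turned 88.8 Tz 0.237 Ftool [ 2.17 -0.57 -1.3 ] z 139.48 xy [636.7  209.45] w 13.3 q7 -0.16
```

```bash

python3 -m crank '[{"x":0,"y":0.012,"z":0.012,"spin":0.06}]' >/dev/null; python3 k.py|head -1
python3 -m crank '[{"x":0,"y":0.012,"z":0.012,"spin":0.06}]' >/dev/null; python3 k.py|head -1
```

```text
t 23.4 yaw 69.8 turned 92.3 Tz 0.224 Ftool [ 1.61  0.13 -2.01] z 139.41 xy [636.83 209.39] w 13.1 q7 -0.21
t 23.5 yaw 66.3 turned 95.7 Tz 0.223 Ftool [ 2.24 -0.43 -2.81] z 139.33 xy [636.96 209.37] w 13.1 q7 -0.26
```

```bash

python3 -m crank '[{"x":0,"y":0.008,"z":0.008,"spin":0.04}]' >/dev/null; python3 k.py|head -1
python3 -m crank '[{"x":0,"y":0.008,"z":0.008,"spin":0.04}]' >/dev/null; python3 k.py|head -1
```

```text
t 23.6 yaw 64.1 turned 98.0 Tz 0.201 Ftool [ 1.93 -0.46 -2.56] z 139.28 xy [637.05 209.33] w 12.9 q7 -0.29
t 23.7 yaw 61.8 turned 100.2 Tz 0.215 Ftool [ 1.45 -0.08 -3.21] z 139.22 xy [637.14 209.29] w 13.2 q7 -0.32
```

```bash

python3 -m crank '[{"x":0,"y":0.008,"z":0.008,"spin":0.04}]' >/dev/null; python3 k.py|head -1
python3 -m crank '[{"x":0,"y":0.008,"z":0.008,"spin":0.04}]' >/dev/null; python3 k.py|head -1
```

```text
t 23.8 yaw 59.5 turned 102.5 Tz 0.156 Ftool [ 1.73 -0.55 -3.38] z 139.19 xy [637.22 209.27] w 12.7 q7 -0.36
t 23.9 yaw 57.2 turned 104.8 Tz 0.222 Ftool [ 1.17 -0.83 -2.37] z 139.13 xy [637.3  209.24] w 12.7 q7 -0.39
```

```bash

python3 -m crank '[{"x":0,"y":0.006,"z":0.006,"spin":0.04}]' >/dev/null; python3 k.py|head -1
python3 -m crank '[{"x":0,"y":0.006,"z":0.006,"spin":0.04}]' >/dev/null; python3 k.py|head -1
```

```text
t 24.0 yaw 54.9 turned 107.1 Tz 0.271 Ftool [ 1.59 -1.39 -3.5 ] z 139.11 xy [637.4  209.16] w 13.3 q7 -0.42
t 24.1 yaw 52.6 turned 109.4 Tz 0.260 Ftool [ 1.93 -0.37 -3.79] z 139.06 xy [637.45 209.12] w 13.1 q7 -0.45
```

```bash

python3 -m crank '[{"x":0,"y":0.006,"z":0.006,"spin":0.04}]' >/dev/null; python3 k.py|head -1
python3 -m crank '[{"x":0,"y":0.006,"z":0.006,"spin":0.04}]' >/dev/null; python3 k.py|head -1
```

```text
t 24.2 yaw 50.4 turned 111.7 Tz 0.246 Ftool [ 1.27 -0.47 -3.35] z 139.02 xy [637.52 209.09] w 12.9 q7 -0.49
t 24.3 yaw 48.1 turned 114.0 Tz 0.213 Ftool [ 2.4  -0.28 -3.24] z 138.91 xy [637.57 208.98] w 12.9 q7 -0.52
```

```bash

python3 -m crank '[{"x":0,"y":0.006,"z":0.005,"spin":0.04}]' >/dev/null; python3 k.py|head -1
python3 -m crank '[{"x":0,"y":0.006,"z":0.005,"spin":0.04}]' >/dev/null; python3 k.py|head -1
```

```text
t 24.4 yaw 45.8 turned 116.3 Tz 0.213 Ftool [ 1.08 -0.19 -3.35] z 138.90 xy [637.66 208.96] w 13.0 q7 -0.55
t 24.5 yaw 43.5 turned 118.6 Tz 0.274 Ftool [ 1.83 -1.32 -3.79] z 138.83 xy [637.7 208.9] w 12.9 q7 -0.59
```

```bash

python3 -m crank '[{"x":0,"y":0.006,"z":0.005,"spin":0.03}]' >/dev/null; python3 k.py|head -1
python3 -m crank '[{"x":0,"y":0.006,"z":0.005,"spin":0.03}]' >/dev/null; python3 k.py|head -1
```

```text
t 24.6 yaw 41.7 turned 120.3 Tz 0.298 Ftool [ 1.81 -0.2  -4.71] z 138.83 xy [637.78 208.88] w 13.2 q7 -0.61
t 24.7 yaw 40.0 turned 122.1 Tz 0.289 Ftool [ 1.82 -1.23 -4.51] z 138.78 xy [637.84 208.83] w 13.2 q7 -0.64
```

```bash

python3 -m crank '[{"x":0,"y":0.006,"z":0,"spin":0.03}]' >/dev/null; python3 k.py|head -1
python3 -m crank '[{"x":0,"y":0.006,"z":0.005,"spin":0.03}]' >/dev/null; python3 k.py|head -1
```

```text
t 24.8 yaw 38.2 turned 123.8 Tz 0.233 Ftool [ 0.73 -1.47 -5.36] z 138.77 xy [637.86 208.78] w 13.2 q7 -0.66
t 24.9 yaw 36.5 turned 125.6 Tz 0.200 Ftool [ 1.1  -1.59 -5.4 ] z 138.77 xy [637.93 208.76] w 12.7 q7 -0.69
```

```bash

python3 -m crank '[{"x":0,"y":0.006,"z":0,"spin":0.03}]' >/dev/null; python3 k.py|head -1
python3 -m crank '[{"x":0,"y":0.006,"z":0.005,"spin":0.03}]' >/dev/null; python3 k.py|head -1
```

```text
t 25.0 yaw 34.8 turned 127.3 Tz 0.268 Ftool [ 0.97 -2.28 -5.11] z 138.75 xy [637.93 208.69] w 13.1 q7 -0.71
t 25.1 yaw 33.0 turned 129.0 Tz 0.205 Ftool [ 0.32 -1.67 -5.27] z 138.75 xy [637.96 208.65] w 13.1 q7 -0.74
```

```bash

python3 -m crank '[{"x":0,"y":0.006,"z":-0.01,"spin":0.03}]' >/dev/null; python3 k.py|head -1
python3 -m crank '[{"x":0,"y":0.006,"z":0,"spin":0.03}]' >/dev/null; python3 k.py|head -1
python3 -m crank '[{"x":0,"y":0.006,"z":0,"spin":0.03}]' >/dev/null; python3 k.py|head -1
```

```text
t 25.2 yaw 31.3 turned 130.7 Tz 0.208 Ftool [ 0.74 -1.95 -6.19] z 138.77 xy [637.97 208.65] w 13.0 q7 -0.76
t 25.3 yaw 29.6 turned 132.5 Tz 0.158 Ftool [ 0.67 -2.15 -5.03] z 138.77 xy [638.01 208.62] w 12.8 q7 -0.79
t 25.4 yaw 27.9 turned 134.2 Tz 0.197 Ftool [ 1.12 -1.76 -5.72] z 138.77 xy [638.04 208.56] w 12.5 q7 -0.81
```

```bash

python3 -m crank '[{"x":0,"y":0.006,"z":0,"spin":0.03}]' >/dev/null; python3 k.py|head -1
python3 -m crank '[{"x":0,"y":0.006,"z":0,"spin":0.03}]' >/dev/null; python3 k.py|head -1
```

```text
t 25.5 yaw 26.1 turned 135.9 Tz 0.121 Ftool [ 0.09 -1.61 -5.75] z 138.74 xy [638.06 208.51] w 13.0 q7 -0.84
t 25.6 yaw 24.4 turned 137.6 Tz 0.070 Ftool [ 0.72 -1.85 -4.8 ] z 138.75 xy [638.1  208.44] w 13.2 q7 -0.87
```

```bash

python3 -m crank '[{"x":0,"y":0.006,"z":0,"spin":0.03}]' >/dev/null; python3 k.py|head -1
python3 -m crank '[{"x":0,"y":0.006,"z":0,"spin":0.03}]' >/dev/null; python3 k.py|head -1
```

```text
t 25.7 yaw 22.7 turned 139.4 Tz 0.109 Ftool [ 1.11 -2.21 -4.66] z 138.77 xy [638.15 208.41] w 13.4 q7 -0.89
t 25.8 yaw 21.0 turned 141.1 Tz 0.108 Ftool [-0.07 -1.26 -4.67] z 138.77 xy [638.17 208.37] w 13.1 q7 -0.92
```

```bash

python3 -m crank '[{"x":0,"y":0.006,"z":0,"spin":0.03}]' >/dev/null; python3 k.py|head -1
```

```text
t 25.9 yaw 19.2 turned 142.8 Tz 0.003 Ftool [-0.08 -1.26 -5.46] z 138.77 xy [638.17 208.33] w 13.3 q7 -0.94
```

```bash

python3 -m crank '[{"x":0,"y":0.003,"z":0,"spin":0.02}]' >/dev/null; python3 k.py|head -1
python3 -m crank '[{"x":0,"y":0,"z":0,"spin":0.02}]' >/dev/null; python3 k.py|head -1
```

```text
t 26.0 yaw 18.1 turned 143.9 Tz 0.023 Ftool [ 0.68 -1.15 -5.15] z 138.75 xy [638.2  208.31] w 12.9 q7 -0.96
t 26.1 yaw 17.0 turned 145.0 Tz 0.243 Ftool [ 0.43 -2.48 -5.07] z 138.75 xy [638.2  208.28] w 13.2 q7 -0.97
```

```bash

python3 -m crank '[{"x":0,"y":0,"z":0,"spin":0},{"x":0,"y":0,"z":0,"spin":0},{"x":0,"y":0,"z":0,"spin":0},{"x":0,"y":0,"z":0,"spin":0},{"x":0,"y":0,"z":0,"spin":0}]' 70
python3 k.py
python3 -m crank '[{"x":0,"y":0,"z":-1,"spin":0},{"x":0,"y":0,"z":-2,"spin":0},{"x":0,"y":0,"z":-3,"spin":0},{"x":0,"y":0,"z":-4,"spin":0},{"x":0,"y":0,"z":-3,"spin":0}]'
python3 go.py 430 0 290
```

```text
clock: 26.6
eef_pos: [637.9, 207.8, 138.1]
tool_rot: [3.141, 0.0, 0.297]
force: [1.0, -0.1, 0.3]
width: 60.0
t 26.6 yaw 17.0 turned 145.0 Tz -0.019 Ftool [ 0.89  0.42 -0.28] z 138.10 xy [637.88 207.85] w 60.0 q7 -0.97
   T [-0.    0.02 -0.02] tau [ 0.02  0.   -0.  ]
clock: 27.1
eef_pos: [638.6, 207.7, 271.5]
tool_rot: [3.141, -0.002, 0.297]
force: [-0.4, -1.4, 1.0]
width: 59.9
t 27.1 pos [638.56 207.7  271.48] yawdeg 17.035201948133402 q [-0.84  0.81  0.99  1.42 -0.68  1.28 -1.07] F [-0.42 -1.36  0.97] T [-0.   -0.02 -0.05] w 59.9
tool shift cm [-26.02  13.75  -1.9 ] n5 5.898449863067194
```

```bash

python3 -m crank '[{"x":-2.5,"y":1.5,"z":0,"spin":0},{"x":-4,"y":2.2,"z":0,"spin":0},{"x":-4,"y":2.2,"z":0,"spin":0},{"x":-4,"y":2.2,"z":0,"spin":0},{"x":-4,"y":2.2,"z":0,"spin":0}]'
python3 -m crank '[{"x":0,"y":3,"z":0,"spin":0},{"x":0,"y":3,"z":0,"spin":0},{"x":0,"y":3,"z":0,"spin":0},{"x":0,"y":0,"z":0,"spin":0},{"x":0,"y":0,"z":0,"spin":0}]'
python3 go.py
python3 - <<'E'
from h import *
t=vision.get_image('top'); s=vision.get_image('scene')
cv2.imwrite('pics/s9.png',s)
cv2.imwrite('pics/k9.png',side(draw(t,'top',[],(175,125,240,225),6),draw(s,'scene',[],(290,130,355,225),6)))
E
```

```text
clock: 27.6
eef_pos: [490.0, 54.0, 269.0]
tool_rot: [-3.141, -0.001, 0.298]
force: [-0.2, -0.6, 0.3]
width: 60.0
clock: 28.1
eef_pos: [517.7, -31.3, 268.9]
tool_rot: [-3.141, -0.001, 0.296]
force: [-0.4, 0.9, 0.3]
width: 60.1
t 28.1 pos [517.74 -31.26 268.9 ] yawdeg 16.94390094108447 q [-0.64  0.59  1.04  1.85 -0.58  1.05 -0.65] F [-0.39  0.88  0.26] T [ 0.07  0.07 -0.04] w 60.1
```

View pics/k9.png

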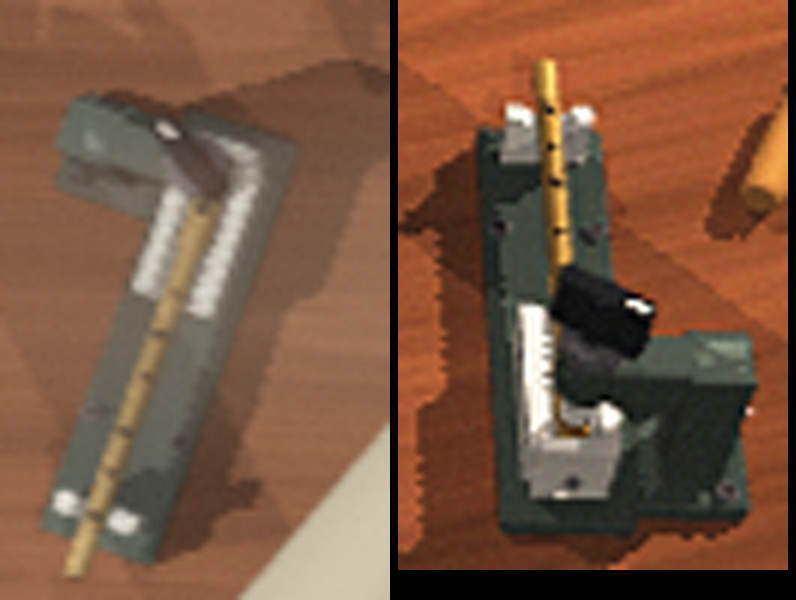

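View pics/s9.png

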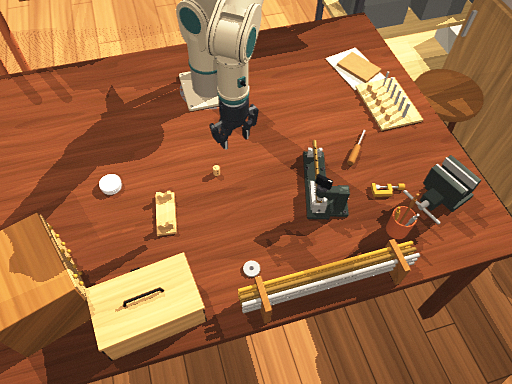

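```bash
python3 -c "
from cell import ctrl
print(ctrl.finish_job())"
```

```text
the job is handed in; nothing more can be done
None
```

The whistle is in the jig, home against the stop and clamped, and I handed the job in at about 28 s of the 72 s allowed.

- **Placing:** I laid the whistle in both vees short of the clamp, let it settle, then gripped it again and slid it to the stop. It stopped moving against about 7 N of push, where the stop was expected. I then let go and a picture showed it seated.
- **Clamping:** I turned the knob clockwise with the tool sinking along with it. The torque ran at about 0.16 N m, rose to about 0.30 N m near 121 degrees, then fell to about zero by 144 degrees while the screw stopped sinking. At 145 degrees it went solid again at 0.24 N m, so I stopped and let go.
- **Last check:** The final pictures show the whistle in both vees with its tip at the stop and the knob sprung back about 23 degrees. The plug, gauge disc, tube cutter, screwdriver and wax tin look unmoved, and the robot is clear of everything.
- **Doubtful readings:** The torque noise was about 0.04 N m, so the clutch reading rests on the trend together with the screw height. The knob axis turned out about 2 mm from my image estimate, which I corrected while turning. I did not test the clamp's hold by pulling on the whistle.

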